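# Load the relief-valve tester

## Task

Get the valve tester ready: drop the grey sensor module fully down into its socket and swing the locking lever fully shut over it. Then load all the relief valves that are there, longest first: stand each upright and fully down in the carousel pocket over the steel tongue, let go, and turn the carousel by its knob one click (60 degrees) anticlockwise seen from above before loading the next. Turn it one click after the last valve too, so that the pocket over the tongue ends empty and the valves stand in neighbouring pockets in loading order, and do not knock the oil bottle over.

Things in the scene. Friction and masses are not known exactly. Their poses are not given: they have to be found in the camera images.
- tester: Valve tester, fixed: white round housing 196 mm across on a square steel plate, 31 mm high, with a flat steel tongue 50 mm wide (top 29 mm above the table) that sticks out of the housing at its loading station, 62 mm beyond the edge of the carousel. Origin: on the carousel's axis at table height; its -x axis points out along the tongue (towards the robot, give or take 0.35 rad).
- carousel_top (a point): Centre of the carousel's disc top, 40 mm above the table. An aluminium disc 216 mm across, with six round aluminium sleeves (the pockets) evenly spaced 75 mm from the axis: inside 49 mm across, wall 4 mm, 18 mm deep, rims 58 mm above the table, no bottom but the disc.
- carousel (a joint): Angle of the carousel, rad, growing anticlockwise seen from above. A sprung detent pulls it home at every multiple of pi/3 (one click = 60 degrees); half-way, it snaps on to the next. It starts at 0. It takes about 0.15 N m to turn, and turns freely both ways.
- knob_grip (a point): On the carousel's axis, 115 mm above the table: the height to grip its turning knob, a black bar 44 mm long, 12 mm thick, 32 mm high (95 to 127 mm above the table) on a 10 mm stalk. This frame turns with the carousel: x along the bar, y across it, z up; at joint 0 it is parallel to the tester's frame. Valves in the pockets stand up to 112 mm above the table, their stems 64 mm clear of the axis.
- station0 (a point): Loading station: centre of the floor (disc top, 40 mm above the table) of the pocket that stands over the steel tongue; fixed to the tester, 75 mm from the axis along the tester's -x.
- station1 (a point): Same height and radius, 1 click (60 degrees) anticlockwise from the loading station; fixed to the tester: where a pocket comes to after 1 click.
- station2 (a point): Same height and radius, 2 clicks (120 degrees) anticlockwise from the loading station; fixed to the tester: where a pocket comes to after 2 clicks.
- station3 (a point): Same height and radius, 3 clicks (180 degrees) anticlockwise from the loading station; fixed to the tester: where a pocket comes to after 3 clicks.
- station4 (a point): Same height and radius, 4 clicks (240 degrees) anticlockwise from the loading station; fixed to the tester: where a pocket comes to after 4 clicks.
- socket: Sensor socket, fixed: black block 70 x 78 mm, 32 mm high, on a thin steel plate, with a pocket 41 mm (x) by 51 mm (y), 22 mm deep, bevelled 4 mm at the mouth. Origin: centre of the pocket at table height. A 18 mm steel post stands on its +y side, 55 mm from the centre, and carries the locking lever.
- socket_floor (a point): Centre of the pocket's floor, 10 mm above the table; axes as the socket's.
- lever (a joint): Locking lever, a flat steel arm 14 mm wide (56 to 64 mm above the table) that swings level about the upright post. 0 = shut (arm points along the socket's -y, over the module, against its stop); grows as it opens towards the socket's -x, at most 1.95. Starts open, 1.4 to 1.85; stays where it is left (about 0.05 N m). The arm clears a seated module by 4 mm and jams against one that is not down.
- lever_pin (a point): Top of the lever's upright black grip pin, 12 mm thick, 32 mm tall (64 to 96 mm above the table), 100 mm from the hinge.
- lever_hinge (a point): On the lever's hinge axis, 96 mm above the table.
- module: Sensor module: grey plastic block 36 mm (x) by 46 mm (y), 42 mm high, with a black panel on top. Fits the socket either way round, x along the socket's x. Starts upright on the table. Origin: centre of its underside, z up.
- valve1: Relief valve, longest of the four kinds. Steel foot: cylinder 44 mm across, 20 mm high, bottom edge bevelled 4 mm; on it a brass stem 22 mm across, 52 mm long; 72 mm high in all. Starts upright on the table (may be absent). Origin: centre of its underside; z up along the stem.
- valve2: Relief valve, second-longest of the four kinds. Steel foot: cylinder 44 mm across, 20 mm high, bottom edge bevelled 4 mm; on it a brass stem 22 mm across, 42 mm long; 62 mm high in all. Starts upright on the table (may be absent). Origin: centre of its underside; z up along the stem.
- valve3: Relief valve, third-longest of the four kinds. Steel foot: cylinder 44 mm across, 20 mm high, bottom edge bevelled 4 mm; on it a brass stem 22 mm across, 32 mm long; 52 mm high in all. Starts upright on the table (may be absent). Origin: centre of its underside; z up along the stem.
- valve4: Relief valve, shortest of the four kinds. Steel foot: cylinder 44 mm across, 20 mm high, bottom edge bevelled 4 mm; on it a brass stem 22 mm across, 22 mm long; 42 mm high in all. Starts upright on the table (may be absent). Origin: centre of its underside; z up along the stem.
- oil_bottle: Small white oil bottle 56 mm across, 125 mm high, standing behind between socket and tester; not needed. Origin: centre of its underside; z up.
Things that resemble listed ones, but are neither listed nor needed, are in the scene too. What is shaped like the socket but purple is not meant. What is shaped like the module but orange or purple is not meant.

How it is judged:
By the outcome, as a careful person would: the job done as asked, in the order asked, and still so for the second after the job is handed in, with the robot touching nothing.
Of valve1, valve2, valve3, valve4 only 2 to 4 are there at a start; the rules pass over those that are not, and their reading is None.
At some moment in a run one of module, valve1, valve2, valve3, valve4 may be knocked a few centimetres aside while the robot is not near it.
It also fails if it takes over 210 s, if anything falls off the work surface, if the arm or the gripper's body presses on something with over 40 N, if the wrist force passes 120 N, or if a joint passes its speed limit or range.

## Robot

A 7-joint arm with a two-finger parallel gripper is mounted at the origin on the work surface. World frame = base frame: x ahead of the robot, y to its left, z up, the work surface at z = 0. Lengths are in m, angles in rad, forces in N, time in s.
With the tool pointing down it reaches from about 0.35 to 0.9 m from the base axis. Payload 7.2 kg.
Tool frame: the origin (TCP) lies midway between the tips of the shut fingers; the grasp point (between the pads) lies 19 mm behind it; x points along the fingers, y is the direction in which the jaws open and shut, and the axes are right-handed (so a half turn about x gives the same grasp; the last joint's range is limited). The gripper opens to 88 mm and grips with 3 to 60 N. Pads are 20 mm wide; open, the fingers measure 115 mm over their backs; the gripper's body (75 mm by 178 mm) begins 61 mm behind the grasp point.
Start: joints at [1.101, 0.411, -0.013, 1.596, 0.006, 1.134, -0.082], TCP at [0.244, -0.575, 0.223] pointing down, gripper open.
Joint ranges: [-2.95, 2.95], [-0.29, 1.99], [-1.47, 1.44], [0.14, 2.54], [-1.03, 4.17], [0.13, 1.85], [-2.86, 2.86]. Speed limits (rad/s): [2.39, 2.39, 3.01, 3.01, 3.14, 3.14, 3.14].

## Interface

Orientations are given as a unit quaternion [w, x, y, z].
In Python, from cell import env, cams, finder gives the robot as it stands.
- The arm moves only by the shell command python3 -m jog 'ROWS' [FORCE]. ROWS is JSON, a list of rows, each an object of numbers: "tx", "ty", "tz": the shift along the tool's x, y, z normalised to -1 to 1, where 1 is 0.25 m; "spin": the turn about the tool's x normalised to -1 to 1, where 1 is 180 degrees; "hand": the finger opening in mm, from 0 to 87.8. A call has exactly 10 rows; each row shifts and turns the pose as measured when the row begins, along the tool's axes as they then stand; what a row does not reach is not made up. A row lasts 1/10 s, in which the tool goes at most 50 mm and 8.59 degrees, less where a joint would pass 70% of its speed; a pose out of reach is approached as far as the arm can. A call with a number of a shift or a turn outside -1 to 1 is refused whole. A call with a gripper value outside its range is refused whole. The fingers move at their own pace and stop on an object; FORCE is the grip in N (left out, the last holds). Time passes only in rows, so rows that do not move let the fingers close, or fill a call up. It gives the time, the measured TCP pose, the force and the opening at its end, in the units of the state.
- env.get_obs(): the state, without advancing time (a new reading comes with each control period).
- cams.grab_frame(name): name is "scene" or "top" or "wrist"; returns the picture (400x640x3 uint8, red, green, blue); there is no depth.
- cams.get_calibration(name): a dict with "K" (3x3 intrinsics, pixels), "world_from_camera" (4x4, takes a point from camera to world coordinates). Camera axes: x right, y down, z forward; pixel columns grow to the right and rows downward; lengths in m; the calibration is good to about 2 mm. A picture is of the moment at which its call begins: read the wrist's pose just before it. get_calibration takes no time and is no camera call; for the wrist camera it gives the pose at the moment of the call.
- env.job_done(): hands the job in, once; it reports no verdict.
Trained networks look in the newest picture that a camera, given by its name, has taken for a name from the list of things; names that differ only in an ending like _2 or _b are one class to them, and where a whole thing is asked for, a point or a joint stands for the part that bears it (a point fixed in the world has none). Each returns a list of dicts, best first, with "confidence" (0 to 1); they miss things now and then, are a little off and sometimes report something else, mostly with a low value. They report only what shows in the picture. A call takes as long as a camera call. They do not tell look-alikes from the thing itself.
- finder.regions_of(camera, label): "pixels" (400x640 bool, what is visible of it) and "uv" ([column, row] in pixels, amid what is visible of it).
The state is a dict: "time": time; "joint_pos": joint angles; "joint_velocities": joint speeds; "joint_torque": joint torques, N m; "ee_pos": TCP position; "orientation": TCP orientation; "force": force on the tool from outside, world axes, zero at the start; "torque": the same for the moment, N m; "width": finger opening in m.
Only numpy, scipy, OpenCV 4.12 (cv2) and the standard library are available. Lean on these libraries where they do the work, as an engineer would, in place of code of your own. Each camera call takes 0.05 s, during which the arm holds its last target.

## Working session

There is one attempt and no reset: what is moved stays moved. The work goes in short steps, Python scripts to look and compute and a shell command to move; the robot and the scene stay as the last step left them, time stands still between calls to the robot, and variables do not carry over. Pictures are saved under pics/ and viewed, and the job is handed in when it is done.

```bash
ls; mkdir -p pics; python3 - <<'E'
from cell import env,cams,finder
import cv2
o=env.get_obs()
for k in o: print(k,o[k])
for n in ["scene","top","wrist"]:
    im=cams.grab_frame(n); cv2.imwrite(f"pics/a_{n}.png",im[:,:,::-1])
    c=cams.get_calibration(n); print(n,c["K"],c["world_from_camera"])
E
```

```text
pics
time 0.0
joint_pos [ 1.10080643  0.41187152 -0.01270294  1.59708754  0.00560568  1.13432359
 -0.08222727]
joint_velocities [-0.00106172  0.00181801 -0.0006041  -0.00100487 -0.0008667  -0.00041451
 -0.00026917]
joint_torque [ 2.31570757e-04 -5.87951946e+01  6.41690567e-01 -2.91084749e+01
 -5.39121393e-02  1.82508799e-02  1.32695841e-04]
ee_pos [ 0.24415703 -0.57474992  0.22180903]
orientation [-0.14053515 -0.69272573 -0.14166015  0.69304642]
force [ 0.03961207 -0.59937794 -0.13763755]
torque [0.0533598  0.02677281 0.04035678]
width 0.08773983194414915
scene [[389.36073918   0.         314.47860068]
 [  0.         389.36073918 196.90616893]
 [  0.           0.           1.        ]] [[ 0.22113785  0.65045099 -0.72664404  1.47304071]
 [ 0.97523871 -0.14958423  0.16289266 -0.16934692]
 [-0.00274079 -0.74467313 -0.66742372  0.96105701]
 [ 0.          0.          0.          1.        ]]
top [[434.90202196   0.         321.03747937]
 [  0.         434.90202196 197.64530852]
 [  0.           0.           1.        ]] [[ 0.02056838 -0.99662861  0.07942518  0.39585605]
 [-0.99969736 -0.02157384 -0.01182185  0.04933191]
 [ 0.0134955  -0.07915799 -0.99677073  1.55209829]
 [ 0.          0.          0.          1.        ]]
wrist [[290.84374153   0.         321.88997609]
 [  0.         290.84374153 194.59936902]
 [  0.           0.           1.        ]] [[ 0.39130492 -0.88803577 -0.24139785  0.31025199]
 [-0.9202588  -0.37818493 -0.10049821 -0.54627664]
 [-0.00204702  0.26147395 -0.96520836  0.38486855]
 [ 0.          0.          0.          1.        ]]
```

View pics/a_scene.png

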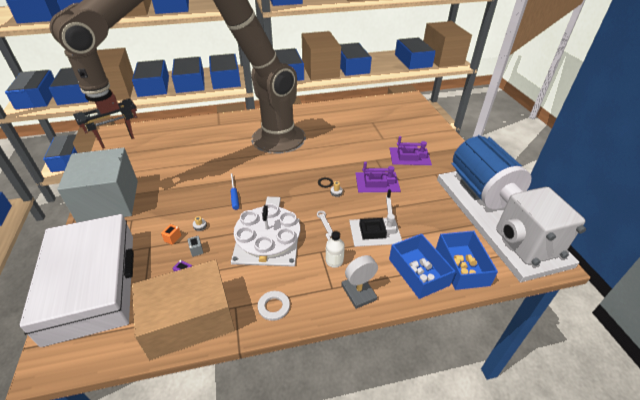

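View pics/a_top.png

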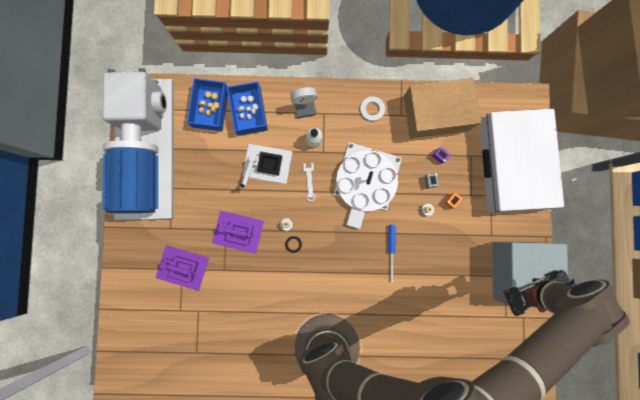

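```bash
cat > h.py <<'E'
from cell import env,cams,finder
import numpy as np, cv2
def ray(n,uv,z,c=None):
    c=c or cams.get_calibration(n); K=np.array(c["K"]);T=np.array(c["world_from_camera"])
    d=T[:3,:3]@np.linalg.solve(K,[uv[0],uv[1],1.]); p=T[:3,3]
    return p+d*(z-p[2])/d[2]
def proj(n,P,c=None):
    c=c or cams.get_calibration(n); K=np.array(c["K"]);T=np.array(c["world_from_camera"])
    q=K@(T[:3,:3].T@(np.array(P)-T[:3,3])); return q[:2]/q[2]
def axes():
    o=env.get_obs(); w,x,y,z=o["orientation"]
    from scipy.spatial.transform import Rotation as R
    return np.array(o["ee_pos"]),R.from_quat([x,y,z,w]).as_matrix(),o
def crop(im,u0,v0,u1,v1,f,name):
    c=cv2.resize(im[v0:v1,u0:u1],None,fx=f,fy=f,interpolation=cv2.INTER_CUBIC); cv2.imwrite("pics/"+name,c[:,:,::-1])
def goal(x,y,z,yaw=None):
    "yaw: wanted world angle of the tool y axis (mod pi). prints remaining shift in tool units"
    p,M,o=axes(); d=M.T@(np.array([x,y,z])-p)/0.25
    s=''
    if yaw is not None:
        cur=np.arctan2(M[1,1],M[0,1]); e=(yaw-cur+np.pi/2)%np.pi-np.pi/2
        # tool x points down -> positive spin = negative world yaw
        s=f" spin {-e/np.pi:.4f} (j7 {o['joint_pos'][6]:.2f})"
    print("pos",p.round(4),"down",M[:,0].round(3),"y",M[:,1].round(3),"t",o["time"])
    print("shift units",d.round(4),s)
E
python3 - <<'E'
from h import *
a=cams.grab_frame("top"); 
for n in ["valve1","module","socket","lever_pin","lever","tester","knob_grip","oil_bottle"]:
    for r in finder.regions_of("top",n)[:6]: print(n,round(r["confidence"],2),np.round(r["uv"],1),r["pixels"].sum())
s=cams.grab_frame("scene")
crop(a,220,110,480,270,3,"b_top.png"); crop(s,150,150,420,300,2.9,"b_scene.png")
for n in ["valve1","module"]:
    for r in finder.regions_of("scene",n)[:6]: print(n,round(r["confidence"],2),np.round(r["uv"],1),r["pixels"].sum())
E
```

```text
module 0.74 [440.3 152. ] 163
module 0.57 [453.6 199.8] 167
module 0.43 [433.4 178.7] 174
socket 0.93 [268.4 162.9] 1387
socket 0.87 [238.1 233. ] 1545
socket 0.73 [182.5 270.7] 1569
lever_pin 0.66 [247.7 167.8] 191
lever_pin 0.66 [177.3 269.9] 107
lever_pin 0.54 [314.5 135.9] 247
lever_pin 0.45 [237.4 232.5] 132
lever_pin 0.24 [367.4 180.6] 2976
lever 0.65 [235.8 230.4] 174
lever 0.59 [251.1 172.1] 138
lever 0.57 [175.9 271.3] 235
tester 0.78 [363.2 178.2] 3524
knob_grip 0.78 [365.8 181.5] 2924
oil_bottle 0.67 [317.1 135.6] 277
valve1 0.68 [201.1 220.3] 115
valve1 0.6 [337.2 188.5] 117
module 0.71 [171.7 227.5] 281
module 0.58 [177.7 268. ] 80
module 0.52 [194.  246.2] 200
```

View pics/b_top.png

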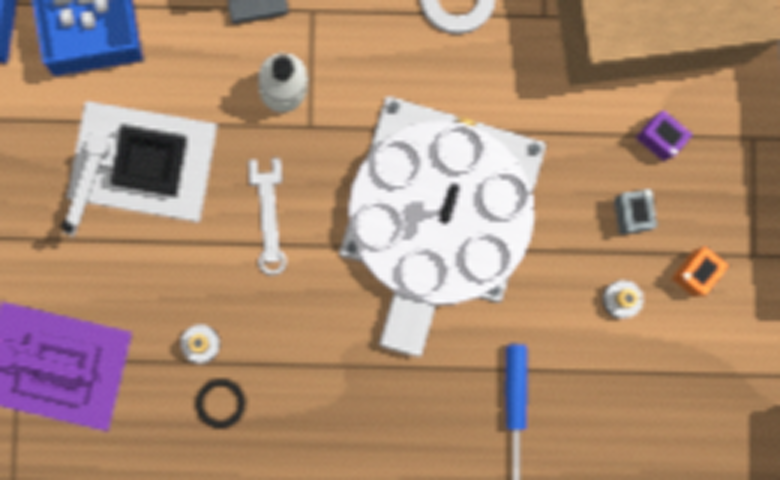

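View pics/b_scene.png

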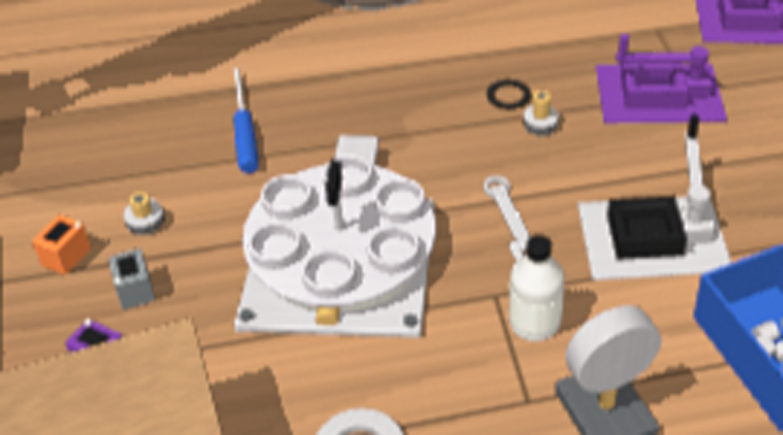

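```bash
cat >> h.py <<'E'
E
python3 - <<'E'
from h import *
f=lambda u,v:(u/3+220-.33,v/3+110-.33)
S=[ray("top",f(*q),.058) for q in [(420,272),(484,258),(501,197),(457,150),(394,165),(377,227)]]
S=np.array(S); print(S.round(3)); c=S.mean(0); print("tester",c.round(4))
r=S-c; print(np.hypot(r[:,0],r[:,1]).round(4)); a=np.arctan2(r[:,1],r[:,0]); print(np.unwrap(a)-np.pi-np.arange(6)*np.pi/3)
print("module top",ray("top",f(637,211),.042))
print("socket mouth",ray("top",f(148,160),.03), "pin",ray("top",f(69,226),.096),"hinge",ray("top",f(97,150),.07))
print("valveL foot",ray("top",f(200,344),.02),"valveR",ray("top",f(623,300),.02))
print("bottle",ray("top",f(283,66),.125))
for nm,uvt in (("L top",(541,96)),("R top",(140,198))):
    print(nm,ray("scene",(uvt[0]/2.9+150,uvt[1]/2.9+150),.06))
goal(.6,-.25,.35,0)
E
```

```text
[[ 0.508 -0.102  0.058]
 [ 0.526 -0.175  0.058]
 [ 0.597 -0.194  0.058]
 [ 0.651 -0.143  0.058]
 [ 0.632 -0.07   0.058]
 [ 0.559 -0.052  0.058]]
tester [ 0.5791 -0.1226  0.058 ]
[0.0736 0.0747 0.074  0.0748 0.0746 0.0738]
[-0.28688012 -0.26325265 -0.27351889 -0.27295783 -0.26382212 -0.25342032]
module top [ 0.58665801 -0.35639585  0.042     ]
socket mouth [0.63573653 0.21734153 0.03      ] pin [0.5487679  0.29609914 0.096     ] hinge [0.63966264 0.27157004 0.07      ]
valveL foot [0.42124726 0.15112472 0.02      ] valveR [ 0.48340705 -0.34577232  0.02      ]
bottle [0.72950313 0.06037241 0.125     ]
L top [0.4370948  0.14471481 0.06      ]
R top [ 0.50898312 -0.34303342  0.06      ]
pos [ 0.2444 -0.5752  0.2227] down [ 0. -0. -1.] y [ 0.391 -0.92   0.   ] t 0.75
shift units [-0.5093 -0.641  -1.8178]  spin -0.3721 (j7 -0.08)
```

View pics/a_wrist.png

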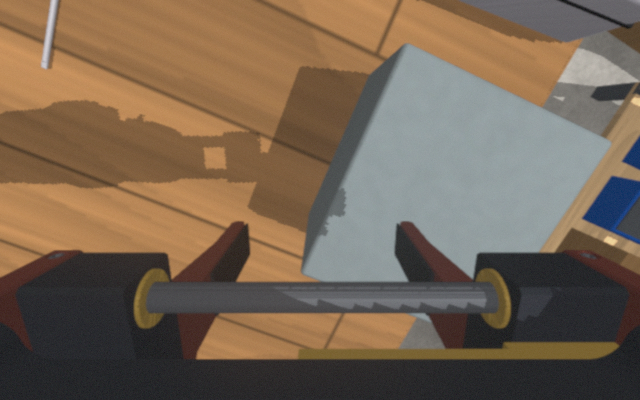

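```bash
python3 - <<'E'
from h import *
p,M,o=axes(); c=cams.get_calibration("wrist")
for up in (.22,.3):
  for dz in (0,-.05,-.08,-.12):
    P=p+M[:,0]*(up)+M[:,2]*dz
    print(up,dz,proj("wrist",P,c).round(0))
goal(.587,-.356,.25,0)
goal(.587,-.356,.32,0)
E
```

```text
0.22 0 [323. 172.]
0.22 -0.05 [323. 133.]
0.22 -0.08 [323. 109.]
0.22 -0.12 [323.  75.]
0.3 0 [323. 162.]
0.3 -0.05 [323. 130.]
0.3 -0.08 [323. 110.]
0.3 -0.12 [323.  82.]
pos [ 0.2444 -0.5752  0.2227] down [ 0. -0. -1.] y [ 0.391 -0.92   0.   ] t 0.75
shift units [-0.1093 -0.2711 -1.6041]  spin -0.3721 (j7 -0.08)
pos [ 0.2444 -0.5752  0.2227] down [ 0. -0. -1.] y [ 0.391 -0.92   0.   ] t 0.75
shift units [-0.3893 -0.2711 -1.6041]  spin -0.3721 (j7 -0.08)
```

```bash
python3 -m jog '[{"tx":-0.15},{"tx":-0.15,"tz":-0.1},{"tz":-0.19,"ty":-0.03},{"tz":-0.19,"ty":-0.03},{"tz":-0.19,"ty":-0.03},{"tz":-0.19,"ty":-0.03},{"tz":-0.19,"ty":-0.03},{"tz":-0.19,"ty":-0.03},{"tz":-0.19,"ty":-0.03},{"tz":-0.1,"ty":-0.03}]' 20; python3 -c "
from h import *
goal(.587,-.356,.25,0)"
```

```text
pos [ 0.2444 -0.5752  0.2227] down [ 0. -0. -1.] y [ 0.391 -0.92   0.   ] t 0.75
shift units [-0.1093 -0.2711 -1.6041]  spin -0.3721 (j7 -0.08)schema error: expected keys tx, ty, tz, spin, hand
```

```bash
python3 -m jog '[{"tx":-0.15,"ty":0,"tz":0,"spin":0,"hand":70},{"tx":-0.15,"ty":0,"tz":-0.1,"spin":0,"hand":70},{"tx":0,"ty":-0.03,"tz":-0.19,"spin":0,"hand":70},{"tx":0,"ty":-0.03,"tz":-0.19,"spin":0,"hand":70},{"tx":0,"ty":-0.03,"tz":-0.19,"spin":0,"hand":70},{"tx":0,"ty":-0.03,"tz":-0.19,"spin":0,"hand":70},{"tx":0,"ty":-0.03,"tz":-0.19,"spin":0,"hand":70},{"tx":0,"ty":-0.03,"tz":-0.19,"spin":0,"hand":70},{"tx":0,"ty":-0.03,"tz":-0.19,"spin":0,"hand":70},{"tx":0,"ty":-0.03,"tz":-0.1,"spin":0,"hand":70}]' 20; python3 -c "
from h import *
goal(.587,-.356,.25,0)"
```

```text
time: 1.75
ee_pos: [0.58, -0.37, 0.3005]
orientation: [-0.137, -0.694, -0.135, 0.694]
force: [0.2, 0.3, 0.3]
width: 0.0703
pos [ 0.58   -0.37    0.3005] down [-0.    -0.002 -1.   ] y [ 0.377 -0.926  0.002] t 1.75
shift units [ 0.2021 -0.0415 -0.0473]  spin -0.3769 (j7 -0.73)
```

```bash
python3 - <<'E'
from h import *
w=cams.grab_frame("wrist"); cv2.imwrite("pics/c_w.png",w[:,:,::-1])
t=cams.grab_frame("top"); crop(t,420,120,640,340,3,"c_t.png")
E
```

```text
(no output)
```

View pics/c_w.png

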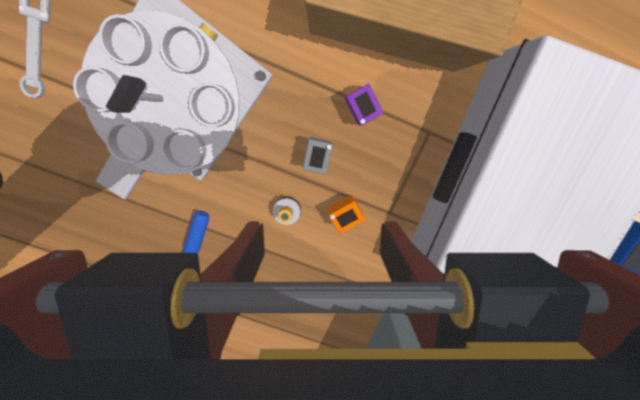

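View pics/c_t.png

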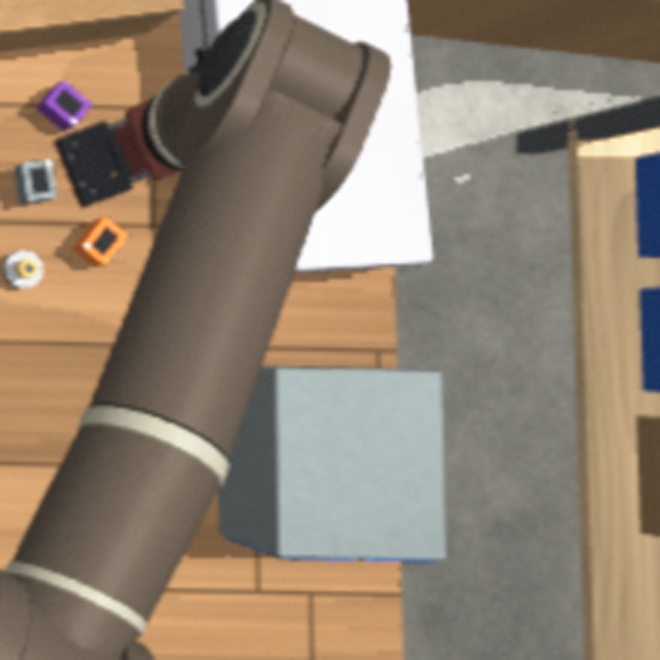

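```bash
python3 - <<'E'
from h import *
w=cams.grab_frame("wrist"); crop(w,290,125,350,185,10,"d.png")
hsv=cv2.cvtColor(w,cv2.COLOR_RGB2HSV)
m=(hsv[...,1]<75).astype(np.uint8)*255
n,l,st,ce=cv2.connectedComponentsWithStats(m)
for i in range(1,n):
    if 280<ce[i][0]<360 and 120<ce[i][1]<190 and st[i][4]>30: print(st[i],ce[i])
for r in finder.regions_of("wrist","module"): 
    print(r["confidence"],r["uv"],cv2.minAreaRect(np.argwhere(r["pixels"])[:,::-1].astype(np.float32)))
E
```

```text
[304 138  30  37 837] [318.28315412 156.17682198]
0.94 [360.8, 106.4] ((364.5, 106.0), (33.541019439697266, 29.516094207763672), 63.43495178222656)
0.83 [348.0, 215.7] ((345.6384582519531, 214.49234008789062), (28.527986526489258, 30.388507843017578), 60.2551155090332)
0.75 [317.7, 156.3] ((317.98077392578125, 156.59616088867188), (25.298980712890625, 34.90867233276367), 11.309932708740234)
```

View pics/d.png

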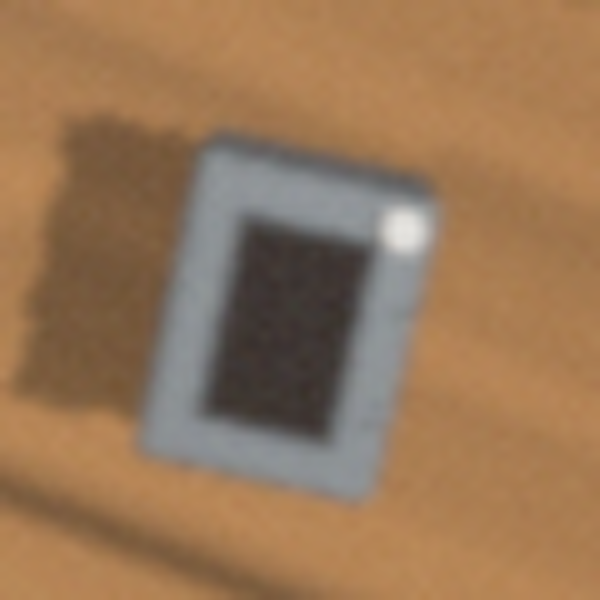

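```bash
python3 - <<'E'
from h import *
c=cams.get_calibration("wrist")
Q=np.array([ray("wrist",(290+u/10-.45,125+v/10-.45),.042,c) for u,v in [(205,148),(436,192),(372,500),(142,455)]])
print(Q.round(4),Q.mean(0)); e1=Q[1]-Q[0];e2=Q[3]-Q[0]
print(np.linalg.norm(e1),np.linalg.norm(e2),np.linalg.norm(Q[2]-Q[3]),np.linalg.norm(Q[2]-Q[1]))
x=(Q[1]-Q[0]+Q[2]-Q[3]); a=np.arctan2(x[1],x[0]); y=(Q[3]-Q[0]+Q[2]-Q[1]); print(a,np.arctan2(y[1],y[0])); 
m=Q.mean(0); goal(m[0],m[1],.12,a); goal(m[0],m[1],.025,a)
E
```

```text
[[ 0.6058 -0.3432  0.042 ]
 [ 0.6124 -0.3762  0.042 ]
 [ 0.5674 -0.3847  0.042 ]
 [ 0.561  -0.3508  0.042 ]] [ 0.58663187 -0.36372026  0.042     ]
0.03362436609514675 0.04546556055073848 0.034458368994994 0.04581769284991695
-1.378320415282971 -2.9638840282466137
pos [ 0.5764 -0.3735  0.3007] down [-0.002 -0.004 -1.   ] y [ 0.374 -0.927  0.003] t 1.95
shift units [ 0.7225 -0.0235 -0.0552]  spin 0.0609 (j7 -0.73)
pos [ 0.5764 -0.3735  0.3007] down [-0.002 -0.004 -1.   ] y [ 0.374 -0.927  0.003] t 1.95
shift units [ 1.1025 -0.0247 -0.0566]  spin 0.0609 (j7 -0.73)
```

```bash
python3 -m jog '[{"tx":0.1,"ty":-0.012,"tz":-0.028,"spin":0.03,"hand":64},{"tx":0.15,"ty":-0.012,"tz":-0.028,"spin":0.03,"hand":64},{"tx":0.15,"ty":0,"tz":0,"spin":0,"hand":64},{"tx":0.15,"ty":0,"tz":0,"spin":0,"hand":64},{"tx":0.1,"ty":0,"tz":0,"spin":0,"hand":64},{"tx":0.05,"ty":0,"tz":0,"spin":0,"hand":64},{"tx":0,"ty":0,"tz":0,"spin":0,"hand":64},{"tx":0,"ty":0,"tz":0,"spin":0,"hand":64},{"tx":0,"ty":0,"tz":0,"spin":0,"hand":64},{"tx":0,"ty":0,"tz":0,"spin":0,"hand":64}]'; python3 - <<'E'
from h import *
goal(.5866,-.3637,.025,-1.385)
w=cams.grab_frame("wrist"); cv2.imwrite("pics/e.png",w[:,:,::-1])
p,M,o=axes();print(proj("wrist",p))
E
```

```text
time: 2.95
ee_pos: [0.5782, -0.3827, 0.1285]
orientation: [0.065, 0.705, 0.052, -0.704]
force: [1.2, 0.1, 1.2]
width: 0.0637
pos [ 0.5782 -0.3827  0.1285] down [ 0.004 -0.018 -1.   ] y [ 0.164 -0.986  0.019] t 2.95
shift units [ 0.4126 -0.0773 -0.0454]  spin -0.0067 (j7 -0.95)
[323.46756068 238.5930299 ]
```

View pics/e.png

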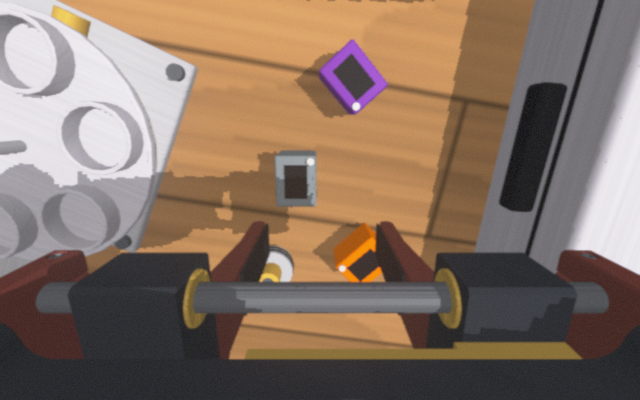

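```bash
python3 - <<'E'
from h import *
w=cams.grab_frame("wrist"); crop(w,260,140,330,220,8,"f.png")
c=cams.get_calibration("wrist"); print(ray("wrist",(295.5,176),.042,c)); 
goal(.5866,-.3637,.025,-1.385)
E
```

```text
[ 0.59551508 -0.35694545  0.042     ]
pos [ 0.5783 -0.3825  0.1284] down [ 0.004 -0.018 -1.   ] y [ 0.164 -0.986  0.019] t 3.05
shift units [ 0.4122 -0.0765 -0.0447]  spin -0.0066 (j7 -0.95)
```

View pics/f.png

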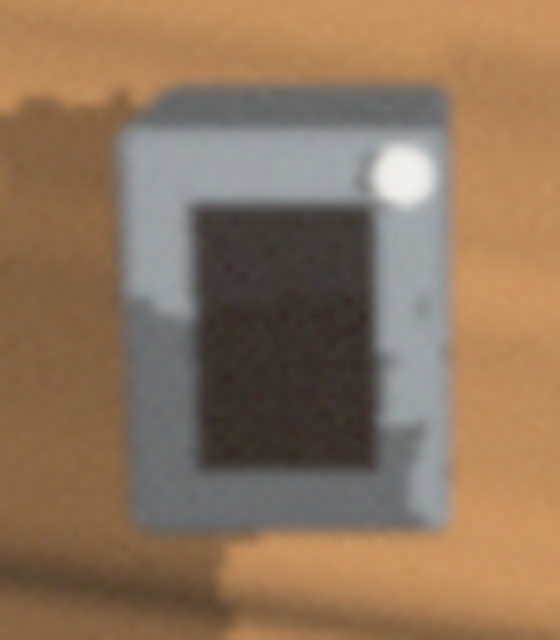

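```bash
python3 - <<'E'
from h import *
c=cams.get_calibration("wrist")
Q=np.array([ray("wrist",(260+u/8-.45,140+v/8-.45),.042,c) for u,v in [(122,130),(447,130),(450,530),(130,530)]])
print(Q.round(4),Q.mean(0)); x=(Q[1]-Q[0]+Q[2]-Q[3]); a=np.arctan2(x[1],x[0]);print(a,np.linalg.norm(x)/2,np.linalg.norm(Q[3]-Q[0]))
m=Q.mean(0); goal(m[0],m[1],.08,a)
g=np.array(c["world_from_camera"]); p,M,o=axes(); print((M.T@(g[:3,3]-p)).round(4), (M.T@g[:3,:3]).round(3))
E
```

```text
[[ 0.6101 -0.337   0.042 ]
 [ 0.6157 -0.3713  0.042 ]
 [ 0.5715 -0.3787  0.042 ]
 [ 0.5658 -0.3434  0.042 ]] [ 0.59076899 -0.35761324  0.042     ]
-1.4094385870239245 0.03524394609649895 0.044735057436530855
pos [ 0.5783 -0.3825  0.1284] down [ 0.004 -0.018 -1.   ] y [ 0.164 -0.986  0.019] t 3.05
shift units [ 0.1918 -0.0937 -0.0653]  spin 0.0012 (j7 -0.95)
[-0.1629 -0.0008 -0.0717] [[ 0.001 -0.262  0.965]
 [ 1.     0.    -0.001]
 [-0.     0.965  0.262]]
```

```bash
python3 -m jog '[{"tx":0,"ty":-0.05,"tz":-0.035,"spin":0,"hand":64},{"tx":0,"ty":-0.044,"tz":-0.03,"spin":0,"hand":64},{"tx":0.05,"ty":0,"tz":0,"spin":0,"hand":64},{"tx":0.05,"ty":0,"tz":0,"spin":0,"hand":64},{"tx":0.05,"ty":0,"tz":0,"spin":0,"hand":64},{"tx":0.02,"ty":0,"tz":0,"spin":0,"hand":64},{"tx":0,"ty":0,"tz":0,"spin":0,"hand":64},{"tx":0,"ty":0,"tz":0,"spin":0,"hand":64},{"tx":0,"ty":0,"tz":0,"spin":0,"hand":64},{"tx":0,"ty":0,"tz":0,"spin":0,"hand":64}]'; python3 - <<'E'
from h import *
goal(.5908,-.3576,.025,-1.41)
w=cams.grab_frame("wrist"); cv2.imwrite("pics/g.png",w[:,:,::-1])
E
```

```text
time: 4.05
ee_pos: [0.5921, -0.3541, 0.0812]
orientation: [0.065, 0.705, 0.053, -0.704]
force: [-0.4, -0.3, 0.2]
width: 0.0643
pos [ 0.5921 -0.3541  0.0812] down [ 0.003 -0.018 -1.   ] y [ 0.166 -0.986  0.018] t 4.05
shift units [0.2251 0.0089 0.0073]  spin 0.0018 (j7 -1.00)
```

View pics/g.png

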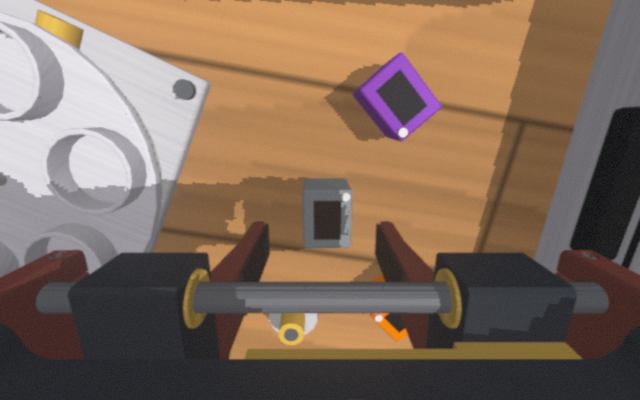

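```bash
python3 - <<'E'
from h import *
m=ray("wrist",(327,220),.042); print(m); goal(m[0],m[1],.025,-1.41)
E
```

```text
[ 0.59024809 -0.35801618  0.042     ]
pos [ 0.5921 -0.3542  0.0813] down [ 0.003 -0.018 -1.   ] y [ 0.166 -0.986  0.018] t 4.1
shift units [0.2255 0.0099 0.01  ]  spin 0.0018 (j7 -1.00)
```

Consistent: module at (0.590, -0.358). Descend and grip.

```bash
python3 -m jog '[{"tx":0,"ty":0.012,"tz":0.01,"spin":0,"hand":64},{"tx":0.06,"ty":0,"tz":0,"spin":0,"hand":64},{"tx":0.06,"ty":0,"tz":0,"spin":0,"hand":64},{"tx":0.06,"ty":0,"tz":0,"spin":0,"hand":64},{"tx":0.04,"ty":0,"tz":0,"spin":0,"hand":64},{"tx":0.01,"ty":0,"tz":0,"spin":0,"hand":64},{"tx":0,"ty":0,"tz":0,"spin":0,"hand":20},{"tx":0,"ty":0,"tz":0,"spin":0,"hand":20},{"tx":0,"ty":0,"tz":0,"spin":0,"hand":20},{"tx":0,"ty":0,"tz":0,"spin":0,"hand":20}]' 30; python3 - <<'E'
from h import *
goal(.5908,-.3576,.025,-1.41)
E
```

```text
time: 5.1
ee_pos: [0.59, -0.359, 0.0184]
orientation: [0.065, 0.705, 0.053, -0.704]
force: [-0.2, 0.3, -0.2]
width: 0.0354
pos [ 0.59   -0.359   0.0184] down [ 0.003 -0.018 -1.   ] y [ 0.166 -0.986  0.018] t 5.1
shift units [-0.0265 -0.0044 -0.0039]  spin 0.0018 (j7 -1.00)
```

```bash
python3 -m jog '[{"tx":0,"ty":0,"tz":0,"spin":0,"hand":50},{"tx":0,"ty":0,"tz":0,"spin":0,"hand":50},{"tx":-0.02,"ty":0,"tz":0,"spin":0,"hand":50},{"tx":-0.015,"ty":0,"tz":0,"spin":0,"hand":50},{"tx":0,"ty":0,"tz":0,"spin":0,"hand":50},{"tx":0,"ty":0,"tz":0,"spin":0,"hand":20},{"tx":0,"ty":0,"tz":0,"spin":0,"hand":20},{"tx":0,"ty":0,"tz":0,"spin":0,"hand":20},{"tx":0,"ty":0,"tz":0,"spin":0,"hand":20},{"tx":0,"ty":0,"tz":0,"spin":0,"hand":20}]' 30; python3 - <<'E'
from h import *
goal(.64,.217,.3,-1.41)
E
```

```text
time: 6.1
ee_pos: [0.5911, -0.3593, 0.0301]
orientation: [0.066, 0.706, 0.052, -0.703]
force: [-0.1, -0.6, 0.9]
width: 0.0355
pos [ 0.5911 -0.3593  0.0301] down [ 0.006 -0.019 -1.   ] y [ 0.166 -0.986  0.02 ] t 6.1
shift units [-1.1221 -2.2193 -0.5776]  spin 0.0018 (j7 -1.00)
```

```bash
python3 -m jog '[{"tx":-0.1,"ty":0,"tz":0,"spin":0,"hand":20},{"tx":-0.17,"ty":0,"tz":0,"spin":0,"hand":20},{"tx":-0.17,"ty":0,"tz":0,"spin":0,"hand":20},{"tx":-0.17,"ty":0,"tz":0,"spin":0,"hand":20},{"tx":-0.17,"ty":0,"tz":0,"spin":0,"hand":20},{"tx":-0.1,"ty":-0.1,"tz":-0.03,"spin":0,"hand":20},{"tx":0,"ty":-0.17,"tz":-0.045,"spin":0,"hand":20},{"tx":0,"ty":-0.17,"tz":-0.045,"spin":0,"hand":20},{"tx":0,"ty":-0.17,"tz":-0.045,"spin":0,"hand":20},{"tx":0,"ty":-0.17,"tz":-0.045,"spin":0,"hand":20}]' 30; python3 - <<'E'
from h import *
goal(.62,.2,.27,-0.17)
E
```

```text
time: 7.1
ee_pos: [0.6059, -0.157, 0.2505]
orientation: [-0.06, -0.704, -0.047, 0.706]
force: [-0.3, 0.3, -1.0]
width: 0.0358
pos [ 0.6059 -0.157   0.2505] down [-0.002 -0.019 -1.   ] y [ 0.151 -0.988  0.019] t 7.1
shift units [-0.1056 -1.4014 -0.2707]  spin -0.3976 (j7 -1.31)
```

```bash
python3 -m jog '[{"tx":0,"ty":-0.17,"tz":-0.035,"spin":0,"hand":20},{"tx":0,"ty":-0.18,"tz":-0.035,"spin":0,"hand":20},{"tx":0,"ty":-0.18,"tz":-0.035,"spin":0,"hand":20},{"tx":0,"ty":-0.18,"tz":-0.035,"spin":0,"hand":20},{"tx":0,"ty":-0.18,"tz":-0.035,"spin":0,"hand":20},{"tx":0,"ty":-0.18,"tz":-0.035,"spin":0,"hand":20},{"tx":0,"ty":-0.18,"tz":-0.035,"spin":0,"hand":20},{"tx":0,"ty":-0.12,"tz":-0.02,"spin":0,"hand":20},{"tx":0,"ty":0,"tz":0,"spin":-0.045,"hand":20},{"tx":0,"ty":0,"tz":0,"spin":-0.045,"hand":20}]' 30;  python3 -m jog '[{"tx":0,"ty":0,"tz":0,"spin":-0.045,"hand":20},{"tx":0,"ty":0,"tz":0,"spin":-0.045,"hand":20},{"tx":0,"ty":0,"tz":0,"spin":-0.045,"hand":20},{"tx":0,"ty":0,"tz":0,"spin":-0.045,"hand":20},{"tx":0,"ty":0,"tz":0,"spin":-0.045,"hand":20},{"tx":0,"ty":0,"tz":0,"spin":-0.045,"hand":20},{"tx":0,"ty":0,"tz":0,"spin":-0.03,"hand":20},{"tx":0,"ty":0,"tz":0,"spin":0,"hand":20},{"tx":0,"ty":0,"tz":0,"spin":0,"hand":20},{"tx":0,"ty":0,"tz":0,"spin":0,"hand":20}]' 30; python3 - <<'E'
from h import *
goal(.636,.217,.27,-0.17)
w=cams.grab_frame("wrist"); cv2.imwrite("pics/i.png",w[:,:,::-1])
E
```

```text
time: 8.1
ee_pos: [0.6138, 0.2157, 0.2395]
orientation: [-0.163, -0.685, -0.153, 0.693]
force: [0.9, -0.2, -1.9]
width: 0.0356
time: 9.1
ee_pos: [0.6108, 0.2159, 0.2342]
orientation: [-0.466, -0.523, -0.464, 0.542]
force: [0.7, 1.1, -0.7]
width: 0.0357
pos [0.6108 0.2159 0.2342] down [-0.017 -0.02  -1.   ] y [ 0.991 -0.135 -0.014] t 9.1
shift units [-0.1449  0.0973 -0.0147]  spin 0.0109 (j7 -0.76)
```

View pics/i.png

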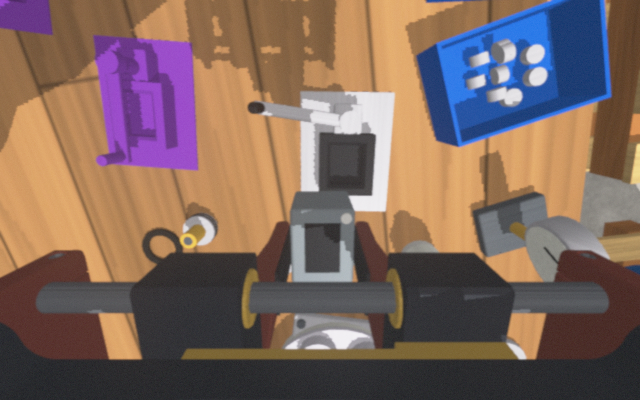

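```bash
python3 - <<'E'
from h import *
w=cams.grab_frame("wrist"); crop(w,240,80,410,220,4.5,"j.png")
E
```

```text
(no output)
```

View pics/j.png

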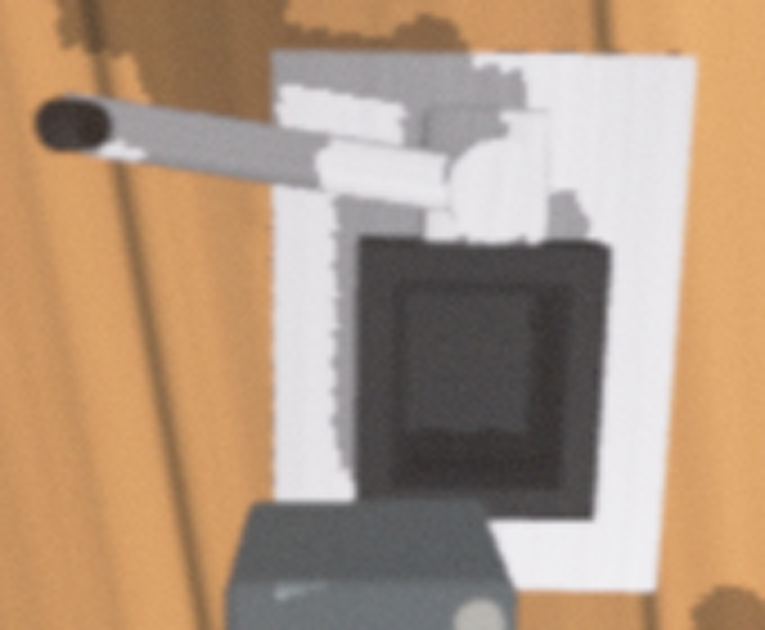

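```bash
python3 - <<'E'
from h import *
c=cams.get_calibration("wrist")
f=lambda u,v,z:ray("wrist",(240+u/4.5-.4,80+v/4.5-.4),z,c)
TL,TR,BR=[f(*q,.032) for q in [(360,240),(610,245),(595,520)]]
print(np.linalg.norm(TR-TL),np.linalg.norm(BR-TR),(TL+BR)/2)
x=TR-TL;y=TR-BR;print(np.arctan2(x[1],x[0]),np.arctan2(y[1],y[0])-np.pi/2)
# mouth pocket outer
P=[f(*q,.032) for q in [(393,285),(572,288),(562,488),(390,485)]];print(np.mean(P,0),np.linalg.norm(P[1]-P[0]),np.linalg.norm(P[2]-P[1]))
# plate
Q=[f(*q,.003) for q in [(272,52),(695,57),(657,592)]];x=Q[1]-Q[0];y=Q[1]-Q[2];print("plate",np.arctan2(x[1],x[0]),np.arctan2(y[1],y[0])-np.pi/2)
print("hinge",f(500,190,.064),"pin top",f(74,125,.096))
E
```

```text
0.06806749548679339 0.07805889158993445 [0.63992309 0.22028208 0.032     ]
-0.1531398105485031 -0.13852267463307966
[0.6392765  0.21904792 0.032     ] 0.04918856339418615 0.056906119525635325
plate -0.14657934796005337 -0.13986337869721965
hinge [0.64844696 0.27383661 0.064     ] pin top [0.55476329 0.30178937 0.096     ]
```

```bash
python3 - <<'E'
from h import *
w=cams.grab_frame("wrist"); crop(w,270,180,380,300,5,"k.png")
p,M,o=axes()
for uv in [(292,222),(353,222),(355,282),(291,282)]:
    print((M.T@(ray("wrist",uv,p[2]+.012)-p)).round(4))
E
```

```text
[-0.0121 -0.0164 -0.0159]
[-0.0126  0.0172 -0.0161]
[-0.0118  0.0195  0.0215]
[-0.0113 -0.018   0.0219]
```

View pics/k.png

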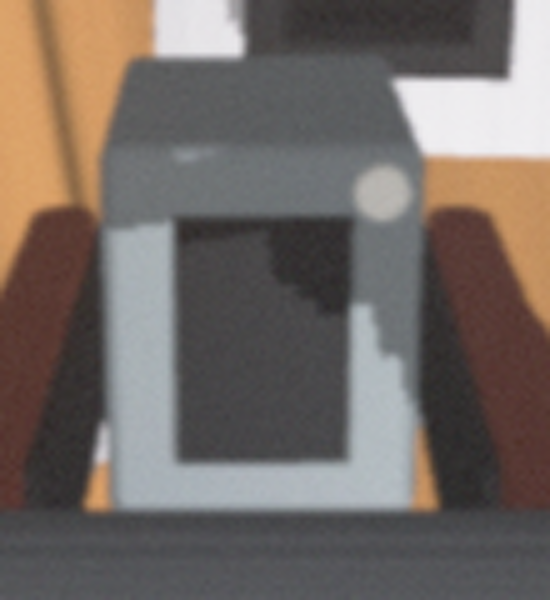

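```bash
python3 - <<'E'
from h import *
p,M,o=axes()
for uv in [(270+105/5,209.3),(270+420/5,209.3),(270+177/5,223),(270+352/5,223),(270+177/5,272.2),(270+350/5,272.2)]:
    print((M.T@(ray("wrist",uv,p[2]+.012)-p)).round(4))
goal(.6395,.2195,.10,-.143)
E
```

```text
[-0.0123 -0.0167 -0.0233]
[-0.0128  0.0175 -0.0235]
[-0.0122 -0.009  -0.0154]
[-0.0125  0.0103 -0.0155]
[-0.0115 -0.0095  0.0153]
[-0.0118  0.0106  0.0151]
pos [0.6108 0.2161 0.2344] down [-0.017 -0.02  -1.   ] y [ 0.991 -0.134 -0.014] t 9.25
shift units [ 0.5353  0.1191 -0.0408]  spin 0.0027 (j7 -0.76)
```

```bash
python3 -m jog '[{"tx":0.0,"ty":0.06,"tz":-0.02,"spin":0.003,"hand":20},{"tx":0.05,"ty":0.06,"tz":-0.02,"spin":0,"hand":20},{"tx":0.1,"ty":0,"tz":0,"spin":0,"hand":20},{"tx":0.12,"ty":0,"tz":0,"spin":0,"hand":20},{"tx":0.12,"ty":0,"tz":0,"spin":0,"hand":20},{"tx":0.12,"ty":0,"tz":0,"spin":0,"hand":20},{"tx":0.04,"ty":0,"tz":0,"spin":0,"hand":20},{"tx":0,"ty":0,"tz":0,"spin":0,"hand":20},{"tx":0,"ty":0,"tz":0,"spin":0,"hand":20},{"tx":0,"ty":0,"tz":0,"spin":0,"hand":20}]' 30;python3 - <<'E'
from h import *
goal(.6395,.2195,.04,-.143)
w=cams.grab_frame("wrist"); cv2.imwrite("pics/l.png",w[:,:,::-1])
E
```

```text
time: 10.25
ee_pos: [0.6438, 0.2216, 0.0969]
orientation: [-0.464, -0.53, -0.458, 0.542]
force: [0.1, 0.4, -0.7]
width: 0.0358
pos [0.6438 0.2216 0.0969] down [-0.009 -0.018 -1.   ] y [ 0.989 -0.149 -0.006] t 10.25
shift units [ 0.2279 -0.0144  0.0065]  spin -0.0022 (j7 -0.82)
```

View pics/l.png

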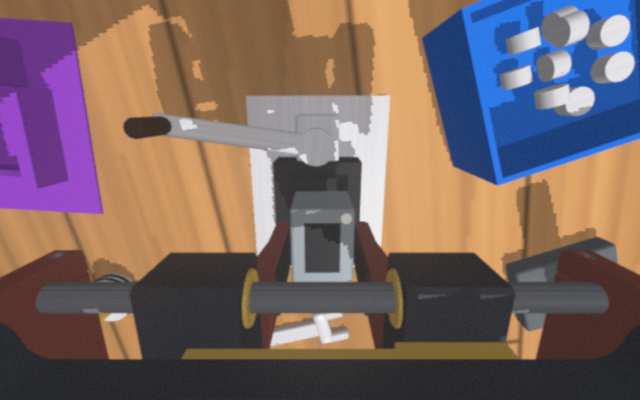

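```bash
python3 - <<'E'
from h import *
w=cams.grab_frame("wrist"); crop(w,230,85,410,225,4.4,"m.png")
c=cams.get_calibration("wrist")
A,B=[ray("wrist",q,.032,c) for q in [(274,158.5),(361,158.5)]]; print(A,B,np.linalg.norm(A-B)); x=(B-A)/np.linalg.norm(B-A); y=np.array([-x[1],x[0],0]); print((A+B)/2-.039*y,np.arctan2(x[1],x[0]))
E
```

```text
[0.61238246 0.26572646 0.032     ] [0.67979414 0.25563055 0.032     ] 0.06816349002207599
[0.64031189 0.22210866 0.032     ] -0.14866004812708974
```

View pics/m.png

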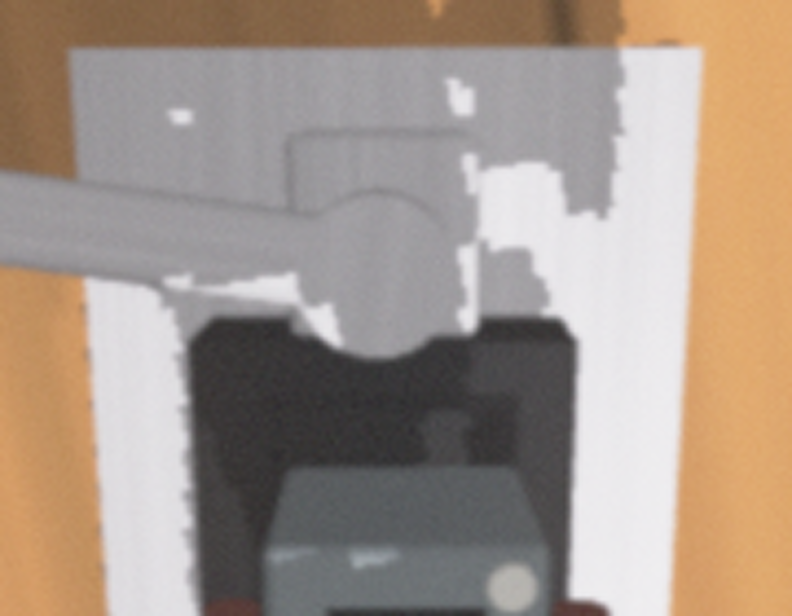

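```bash
python3 - <<'E'
from h import *
c=cams.get_calibration("wrist")
A,B=[ray("wrist",q,.032,c) for q in [(272.8,161.8),(360.9,161.8)]]; print(np.linalg.norm(A-B)); x=(B-A)/np.linalg.norm(B-A); y=np.array([-x[1],x[0],0]); m=(A+B)/2-.039*y; print(m,np.arctan2(x[1],x[0]))
goal(.6397,.2195,.055,-.145)
E
```

```text
0.06924700374570318
[0.63940898 0.21960832 0.032     ] -0.14859386668068222
pos [0.644  0.2216 0.0972] down [-0.008 -0.017 -1.   ] y [ 0.989 -0.149 -0.005] t 10.35
shift units [ 0.1689 -0.0148  0.0078]  spin -0.0015 (j7 -0.82)
```

```bash
python3 -m jog '[{"tx":0.0,"ty":-0.016,"tz":0.008,"spin":0,"hand":20},{"tx":0.0,"ty":0,"tz":0,"spin":0,"hand":20},{"tx":0.04,"ty":0,"tz":0,"spin":0,"hand":20},{"tx":0.04,"ty":0,"tz":0,"spin":0,"hand":20},{"tx":0.03,"ty":0,"tz":0,"spin":0,"hand":20},{"tx":0.02,"ty":0,"tz":0,"spin":0,"hand":20},{"tx":0,"ty":0,"tz":0,"spin":0,"hand":20},{"tx":0,"ty":0,"tz":0,"spin":0,"hand":20},{"tx":0,"ty":0,"tz":0,"spin":0,"hand":20},{"tx":0,"ty":0,"tz":0,"spin":0,"hand":20}]' 30;python3 - <<'E'
from h import *
goal(.6395,.2195,.04,-.145)
E
```

```text
time: 11.35
ee_pos: [0.6398, 0.2197, 0.0632]
orientation: [-0.464, -0.53, -0.458, 0.542]
force: [-1.0, 0.2, -1.4]
width: 0.036
pos [0.6398 0.2197 0.0632] down [-0.006 -0.017 -1.   ] y [ 0.989 -0.15  -0.004] t 11.35
shift units [ 0.0928 -0.0006 -0.0009]  spin -0.0016 (j7 -0.84)
```

```bash
python3 -m jog '[{"tx":0.02,"ty":0,"tz":0,"spin":0,"hand":20},{"tx":0.02,"ty":0,"tz":0,"spin":0,"hand":20},{"tx":0.02,"ty":0,"tz":0,"spin":0,"hand":20},{"tx":0.02,"ty":0,"tz":0,"spin":0,"hand":20},{"tx":0.015,"ty":0,"tz":0,"spin":0,"hand":20},{"tx":0,"ty":0,"tz":0,"spin":0,"hand":20},{"tx":0,"ty":0,"tz":0,"spin":0,"hand":20},{"tx":0,"ty":0,"tz":0,"spin":0,"hand":20},{"tx":0,"ty":0,"tz":0,"spin":0,"hand":20},{"tx":0,"ty":0,"tz":0,"spin":0,"hand":20}]' 30;python3 - <<'E'
from h import *
goal(.6395,.2195,.04,-.145); print(env.get_obs()["force"])
E
```

```text
time: 12.35
ee_pos: [0.6398, 0.2195, 0.04]
orientation: [-0.465, -0.531, -0.458, 0.541]
force: [-1.4, 0.2, 1.8]
width: 0.0355
pos [0.6398 0.2195 0.04  ] down [-0.005 -0.017 -1.   ] y [ 0.989 -0.15  -0.002] t 12.35
shift units [-0.     -0.0012  0.    ]  spin -0.0017 (j7 -0.85)
[-1.44015306  0.17834568  1.77934047]
```

```bash
python3 -m jog '[{"tx":0,"ty":0,"tz":0,"spin":0,"hand":52},{"tx":0,"ty":0,"tz":0,"spin":0,"hand":52},{"tx":0,"ty":0,"tz":0,"spin":0,"hand":52},{"tx":-0.04,"ty":0,"tz":0,"spin":0,"hand":52},{"tx":-0.1,"ty":0,"tz":0,"spin":0,"hand":52},{"tx":-0.12,"ty":0,"tz":0,"spin":0,"hand":10},{"tx":-0.12,"ty":0,"tz":0,"spin":0,"hand":0},{"tx":-0.06,"ty":0,"tz":0,"spin":0,"hand":0},{"tx":0,"ty":0,"tz":0,"spin":0,"hand":0},{"tx":0,"ty":0,"tz":0,"spin":0,"hand":0}]' 30;python3 - <<'E'
from h import *
goal(.6395,.2195,.053,-.145)
w=cams.grab_frame("wrist"); cv2.imwrite("pics/n.png",w[:,:,::-1])
E
```

```text
time: 13.35
ee_pos: [0.6402, 0.2215, 0.155]
orientation: [-0.464, -0.531, -0.458, 0.541]
force: [-0.5, -0.8, -0.5]
width: 0.0154
pos [0.6402 0.2215 0.155 ] down [-0.005 -0.017 -1.   ] y [ 0.989 -0.149 -0.003] t 13.35
shift units [ 4.08e-01 -3.00e-04  1.20e-03]  spin -0.0016 (j7 -0.80)
```

View pics/n.png

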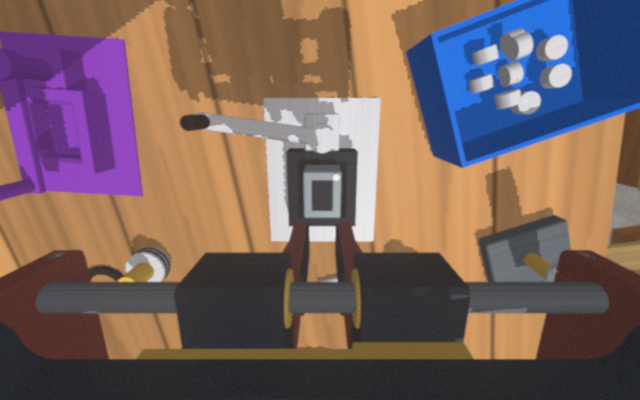

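```bash
python3 - <<'E'
from h import *
w=cams.grab_frame("wrist"); crop(w,170,90,360,240,4,"o.png")
c=cams.get_calibration("wrist")
print(ray("wrist",(193,122.5),.096,c))
goal(.553,.302,.155,-.145)
E
```

```text
[0.55590632 0.30141076 0.096     ]
pos [0.6398 0.2213 0.1541] down [-0.007 -0.017 -1.   ] y [ 0.989 -0.149 -0.004] t 13.45
shift units [-0.0067 -0.3916 -0.267 ]  spin -0.0016 (j7 -0.80)
```

View pics/o.png

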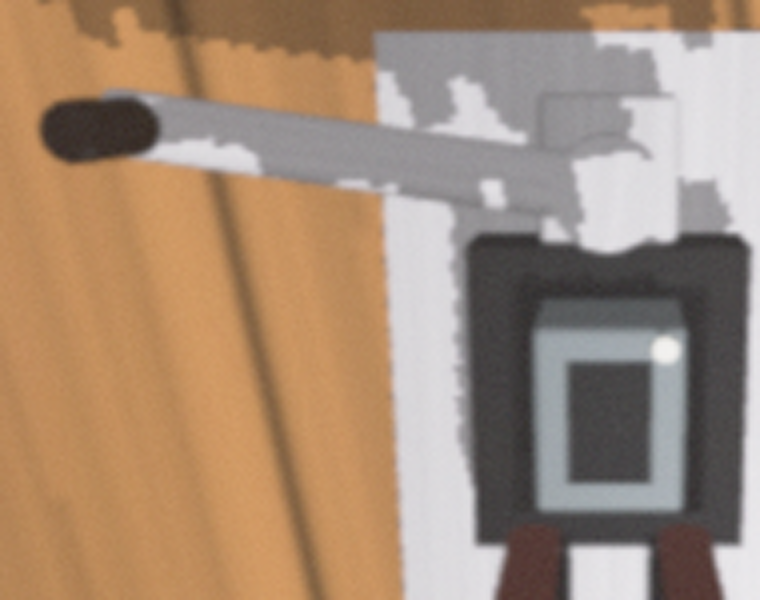

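```bash
python3 - <<'E'
from h import *
c=cams.get_calibration("wrist")
print(ray("wrist",(187,122.5),.096,c))
E
python3 -m jog '[{"tx":0,"ty":-0.1,"tz":-0.07,"spin":0,"hand":40},{"tx":0,"ty":-0.15,"tz":-0.1,"spin":0,"hand":40},{"tx":0,"ty":-0.14,"tz":-0.1,"spin":0,"hand":40},{"tx":0,"ty":0,"tz":0,"spin":0,"hand":40},{"tx":0,"ty":0,"tz":0,"spin":0,"hand":40},{"tx":0,"ty":0,"tz":0,"spin":0,"hand":40},{"tx":0,"ty":0,"tz":0,"spin":0,"hand":40},{"tx":0,"ty":0,"tz":0,"spin":0,"hand":40},{"tx":0,"ty":0,"tz":0,"spin":0,"hand":40},{"tx":0,"ty":0,"tz":0,"spin":0,"hand":40}]' 15
python3 - <<'E'
from h import *
goal(.553,.302,.07,-.145)
w=cams.grab_frame("wrist"); cv2.imwrite("pics/p.png",w[:,:,::-1])
E
```

```text
[0.5515348  0.30206895 0.096     ]
time: 14.45
ee_pos: [0.5507, 0.2979, 0.1425]
orientation: [-0.461, -0.527, -0.457, 0.549]
force: [0.2, -0.9, 1.4]
width: 0.0399
pos [0.5507 0.2979 0.1425] down [-0.019 -0.025 -1.   ] y [ 0.987 -0.157 -0.015] t 14.45
shift units [ 0.2894  0.0108 -0.0255]  spin -0.0041 (j7 -0.99)
```

View pics/p.png

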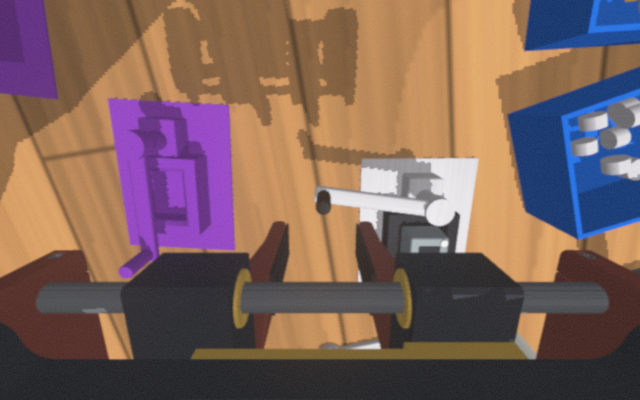

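```bash
python3 - <<'E'
from h import *
m=ray("wrist",(323,206),.096); print(m)
goal(m[0],m[1],.07,-.145)
E
```

```text
[0.55179644 0.30331727 0.096     ]
pos [0.5507 0.2979 0.1425] down [-0.019 -0.025 -1.   ] y [ 0.987 -0.157 -0.015] t 14.5
shift units [ 0.2894  0.005  -0.0302]  spin -0.0041 (j7 -0.99)
```

```bash
python3 -m jog '[{"tx":0,"ty":0.006,"tz":-0.03,"spin":0,"hand":40},{"tx":0.06,"ty":0,"tz":0,"spin":0,"hand":40},{"tx":0.07,"ty":0,"tz":0,"spin":0,"hand":40},{"tx":0.07,"ty":0,"tz":0,"spin":0,"hand":40},{"tx":0.06,"ty":0,"tz":0,"spin":0,"hand":40},{"tx":0,"ty":0,"tz":0,"spin":0,"hand":40},{"tx":0,"ty":0,"tz":0,"spin":0,"hand":5},{"tx":0,"ty":0,"tz":0,"spin":0,"hand":5},{"tx":0,"ty":0,"tz":0,"spin":0,"hand":5},{"tx":0,"ty":0,"tz":0,"spin":0,"hand":5}]' 15
python3 - <<'E'
from h import *
h=np.array([.6473,.2739])
p,M,o=axes(); print(o["width"],o["force"]); r=p[:2]-h; print(np.hypot(*r),np.arctan2(r[1],r[0]))
a0=np.arctan2(r[1],r[0]); q=p.copy(); a1=4.569
for a in np.linspace(a0,a1,11)[1:]:
    t=np.array([h[0]+.1*np.cos(a),h[1]+.1*np.sin(a),.072]); d=M.T@(t-q)/.25; print(round(a,2),t.round(4),d.round(3)); q=t
E
```

```text
time: 15.5
ee_pos: [0.552, 0.3052, 0.0728]
orientation: [-0.461, -0.527, -0.457, 0.548]
force: [-10.8, 2.2, -1.4]
width: 0.0118
0.011816397195700042 [-10.79710123   2.20865356  -1.43812728]
0.10030064272408062 2.823734478135856
3.0 [0.5483 0.2882 0.072 ] [ 0.005 -0.004  0.07 ]
3.17 [0.5473 0.2708 0.072 ] [0.002 0.007 0.069]
3.35 [0.5494 0.2535 0.072 ] [0.001 0.019 0.067]
3.52 [0.5544 0.2368 0.072 ] [0.001 0.03  0.063]
3.7 [0.5623 0.2212 0.072 ] [0.001 0.041 0.057]
3.87 [0.5727 0.2073 0.072 ] [0.001 0.05  0.049]
4.05 [0.5854 0.1953 0.072 ] [0.    0.058 0.039]
4.22 [0.6    0.1858 0.072 ] [-0.     0.064  0.029]
4.39 [0.616  0.1789 0.072 ] [-0.001  0.068  0.017]
4.57 [0.633  0.1749 0.072 ] [-0.001  0.07   0.005]
```

Pin gripped (11.8 mm). Swing along the arc.

```bash
python3 -m jog '[{"tx":0,"ty":-0.002,"tz":0.04,"spin":0,"hand":5},{"tx":0,"ty":-0.002,"tz":0.04,"spin":0,"hand":5},{"tx":0,"ty":0.004,"tz":0.04,"spin":0,"hand":5},{"tx":0,"ty":0.005,"tz":0.04,"spin":0,"hand":5},{"tx":0,"ty":0.01,"tz":0.04,"spin":0,"hand":5},{"tx":0,"ty":0.012,"tz":0.035,"spin":0,"hand":5},{"tx":0,"ty":0.02,"tz":0.035,"spin":0,"hand":5},{"tx":0,"ty":0.02,"tz":0.035,"spin":0,"hand":5},{"tx":0,"ty":0,"tz":0,"spin":0,"hand":5},{"tx":0,"ty":0,"tz":0,"spin":0,"hand":5}]' 15
python3 - <<'E'
from h import *
h=np.array([.6473,.2739])
p,M,o=axes(); print(o["width"],o["force"],M[:,0]); r=p[:2]-h; print(np.hypot(*r),np.arctan2(r[1],r[0])%6.283)
a0=np.arctan2(r[1],r[0])%(2*np.pi); q=p.copy(); a1=4.569
for a in np.linspace(a0,a1,9)[1:]:
    t=np.array([h[0]+.1*np.cos(a),h[1]+.1*np.sin(a),.072]); d=M.T@(t-q)/.25; print(round(a,2),t.round(4),d.round(3)); q=t
E
```

```text
time: 16.5
ee_pos: [0.5655, 0.2207, 0.0738]
orientation: [-0.461, -0.535, -0.456, 0.542]
force: [1.9, 3.9, -7.7]
width: 0.0117
0.011668219290549663 [ 1.86905334  3.90437671 -7.72046491] [-0.00253651 -0.01209607 -0.99992362]
0.09754945676557415 3.7179396853454687
3.82 [0.5697 0.2108 0.072 ] [0.008 0.023 0.036]
3.93 [0.5769 0.2029 0.072 ] [0.    0.033 0.027]
4.04 [0.5848 0.1958 0.072 ] [0.    0.036 0.023]
4.14 [0.5934 0.1896 0.072 ] [0.    0.038 0.019]
4.25 [0.6027 0.1844 0.072 ] [0.    0.04  0.015]
4.36 [0.6124 0.1802 0.072 ] [0.    0.041 0.01 ]
4.46 [0.6226 0.177  0.072 ] [0.    0.042 0.006]
4.57 [0.633  0.1749 0.072 ] [-0.     0.042  0.002]
```

```bash
python3 -m jog '[{"tx":0,"ty":0.02,"tz":0.034,"spin":0,"hand":5},{"tx":0,"ty":0.033,"tz":0.03,"spin":0,"hand":5},{"tx":0,"ty":0.036,"tz":0.024,"spin":0,"hand":5},{"tx":0,"ty":0.038,"tz":0.02,"spin":0,"hand":5},{"tx":0,"ty":0.04,"tz":0.015,"spin":0,"hand":5},{"tx":0,"ty":0.041,"tz":0.01,"spin":0,"hand":5},{"tx":0,"ty":0.042,"tz":0.006,"spin":0,"hand":5},{"tx":0,"ty":0.03,"tz":0.002,"spin":0,"hand":5},{"tx":0,"ty":0.01,"tz":0,"spin":0,"hand":5},{"tx":0,"ty":0,"tz":0,"spin":0,"hand":5}]' 15
python3 - <<'E'
from h import *
h=np.array([.6473,.2739])
p,M,o=axes(); print(o["width"],o["force"],M[:,0]); r=p[:2]-h; print(np.hypot(*r),np.arctan2(r[1],r[0])%6.283,4.569)
goal(.633,.1749,.072)
E
```

```text
time: 17.5
ee_pos: [0.6324, 0.1736, 0.0741]
orientation: [-0.459, -0.534, -0.458, 0.543]
force: [-4.3, 1.0, 0.3]
width: 0.0114
0.011397462731604207 [-4.3242085   0.95479235  0.34168871] [-0.00866143 -0.00942997 -0.99991802]
0.10144119024806054 4.564585820063021 4.569
pos [0.6324 0.1736 0.0741] down [-0.009 -0.009 -1.   ] y [ 0.987 -0.158 -0.007] t 17.5
shift units [ 0.0082  0.0017 -0.0058]
```

```bash
python3 -m jog '[{"tx":0,"ty":0.012,"tz":0,"spin":0,"hand":5},{"tx":0,"ty":0.012,"tz":0,"spin":0,"hand":5},{"tx":0,"ty":0.012,"tz":0,"spin":0,"hand":5},{"tx":0,"ty":0.012,"tz":0,"spin":0,"hand":5},{"tx":0,"ty":0,"tz":0,"spin":0,"hand":5},{"tx":0,"ty":0,"tz":0,"spin":0,"hand":5},{"tx":0,"ty":0,"tz":0,"spin":0,"hand":5},{"tx":0,"ty":0,"tz":0,"spin":0,"hand":5},{"tx":0,"ty":0,"tz":0,"spin":0,"hand":5},{"tx":0,"ty":0,"tz":0,"spin":0,"hand":5}]' 15
python3 - <<'E'
from h import *
h=np.array([.6473,.2739])
p,M,o=axes(); print(o["width"],o["force"],M[:,0]); r=p[:2]-h; print(np.hypot(*r),np.arctan2(r[1],r[0])%6.283,4.569)
E
```

```text
time: 18.5
ee_pos: [0.6322, 0.1735, 0.0741]
orientation: [-0.457, -0.525, -0.463, 0.549]
force: [-2.1, 1.1, -2.4]
width: 0.0117
0.01174285403237433 [-2.11774228  1.05404617 -2.36224392] [-0.03091227 -0.01526523 -0.99940553]
0.10158374294653796 4.562540208923107 4.569
```

```bash
python3 -m jog '[{"tx":0,"ty":0,"tz":0,"spin":0,"hand":40},{"tx":0,"ty":0,"tz":0,"spin":0,"hand":40},{"tx":0,"ty":0,"tz":0,"spin":0,"hand":40},{"tx":-0.05,"ty":0,"tz":0,"spin":0,"hand":40},{"tx":-0.1,"ty":0,"tz":0,"spin":0,"hand":40},{"tx":-0.12,"ty":0,"tz":0,"spin":0,"hand":40},{"tx":-0.15,"ty":0,"tz":0,"spin":0,"hand":40},{"tx":-0.15,"ty":0,"tz":0.0,"spin":0,"hand":40},{"tx":-0.1,"ty":0,"tz":0.0,"spin":0,"hand":40},{"tx":0,"ty":0,"tz":0.0,"spin":0,"hand":40}]' 15
python3 - <<'E'
from h import *
goal(.423,.15,.25)
w=cams.grab_frame("wrist"); cv2.imwrite("pics/q.png",w[:,:,::-1])
E
```

```text
time: 19.5
ee_pos: [0.6402, 0.1757, 0.2559]
orientation: [-0.458, -0.529, -0.461, 0.546]
force: [1.2, -0.3, 0.4]
width: 0.0398
pos [0.6402 0.1757 0.2559] down [-0.022 -0.013 -1.   ] y [ 0.988 -0.155 -0.019] t 19.5
shift units [ 0.0436 -0.8419  0.2356]
```

View pics/q.png

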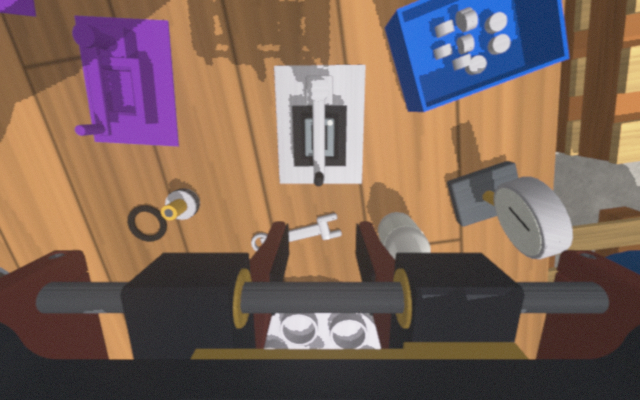

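```bash
python3 - <<'E'
from h import *
s=cams.grab_frame("scene"); crop(s,315,170,355,210,12,"r1.png"); crop(s,180,200,220,240,12,"r2.png")
for z in (.042,.052,.062,.072): print(z,ray("scene",(336.6,183.1),z).round(4),ray("scene",(198.3,218.3),z).round(4))
E
python3 -c "
import cv2,numpy as np
cv2.imwrite('pics/r.png',np.hstack([cv2.imread('pics/r1.png')[:390],cv2.imread('pics/r2.png')[:390]])[:, :800])"
```

```text
0.042 [0.4164 0.1512 0.042 ] [ 0.4899 -0.3464  0.042 ]
0.052 [0.4279 0.1477 0.052 ] [ 0.5006 -0.3445  0.052 ]
0.062 [0.4394 0.1442 0.062 ] [ 0.5113 -0.3426  0.062 ]
0.072 [0.4509 0.1407 0.072 ] [ 0.522  -0.3406  0.072 ]
```

View pics/r.png

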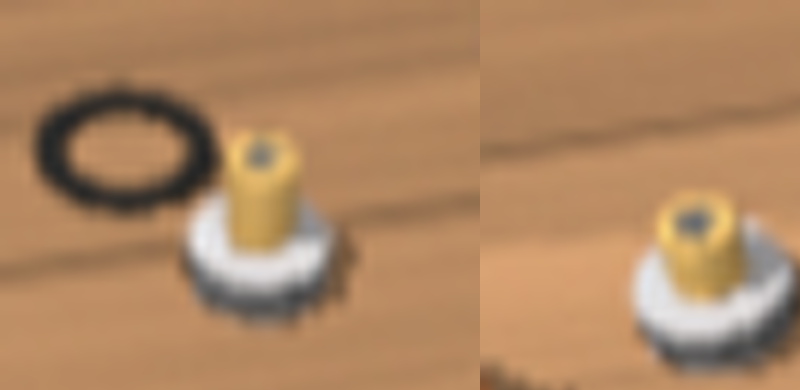

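View pics/r2.png

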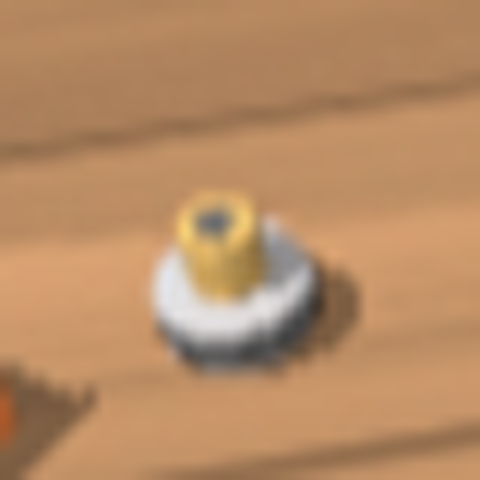

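```bash
python3 - <<'E'
from h import *
t=cams.grab_frame("top"); cv2.imwrite("pics/s.png",t[:,:,::-1])
for r in finder.regions_of("top","valve1"): print(r["confidence"],r["uv"])
E
```

```text
0.49 [287.6, 223.2]
```

View pics/s.png

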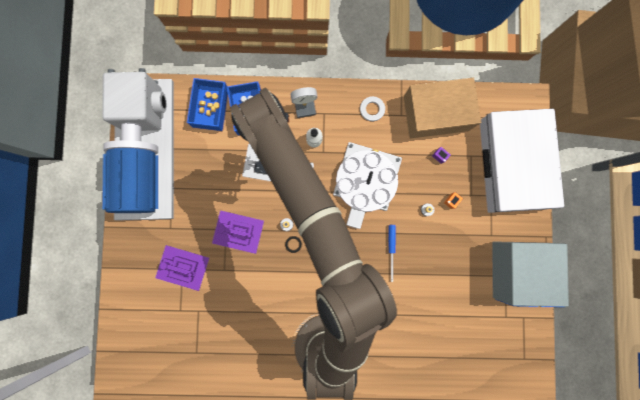

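```bash
python3 -m jog '[{"tx":0,"ty":-0.14,"tz":0.04,"spin":0,"hand":50},{"tx":0,"ty":-0.16,"tz":0.045,"spin":0,"hand":50},{"tx":0,"ty":-0.16,"tz":0.045,"spin":0,"hand":50},{"tx":0,"ty":-0.16,"tz":0.045,"spin":0,"hand":50},{"tx":0,"ty":-0.13,"tz":0.04,"spin":0,"hand":50},{"tx":0,"ty":-0.08,"tz":0.02,"spin":0,"hand":50},{"tx":0.04,"ty":0,"tz":0,"spin":0,"hand":50},{"tx":0.06,"ty":0,"tz":0.0,"spin":0,"hand":50},{"tx":0,"ty":0,"tz":0.0,"spin":0,"hand":50},{"tx":0,"ty":0,"tz":0.0,"spin":0,"hand":50}]' 15
python3 - <<'E'
from h import *
goal(.421,.15,.2)
w=cams.grab_frame("wrist"); cv2.imwrite("pics/t.png",w[:,:,::-1])
E
```

```text
time: 20.7
ee_pos: [0.4094, 0.1422, 0.2161]
orientation: [-0.452, -0.518, -0.465, 0.558]
force: [0.2, 0.0, 0.1]
width: 0.0498
pos [0.4094 0.1422 0.2161] down [-0.054 -0.023 -0.998] y [ 0.986 -0.158 -0.05 ] t 20.7
shift units [ 0.0612  0.0441 -0.0403]
```

View pics/t.png

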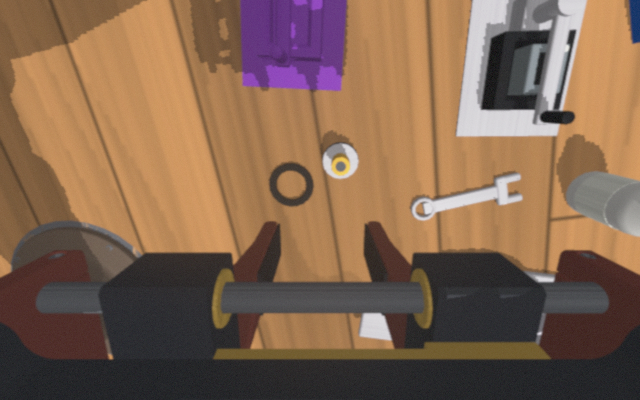

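```bash
python3 - <<'E'
from h import *
w=cams.grab_frame("wrist"); crop(w,310,130,370,190,10,"u.png")
print(ray("wrist",(340,161),.02)); 
for z in (.042,.052,.062,.072): print(z,ray("wrist",(341,167),z).round(4))
E
```

```text
[0.42389141 0.1526103  0.02      ]
0.042 [0.4244 0.1494 0.042 ]
0.052 [0.4246 0.1514 0.052 ]
0.062 [0.4247 0.1535 0.062 ]
0.072 [0.4249 0.1555 0.072 ]
```

View pics/u.png

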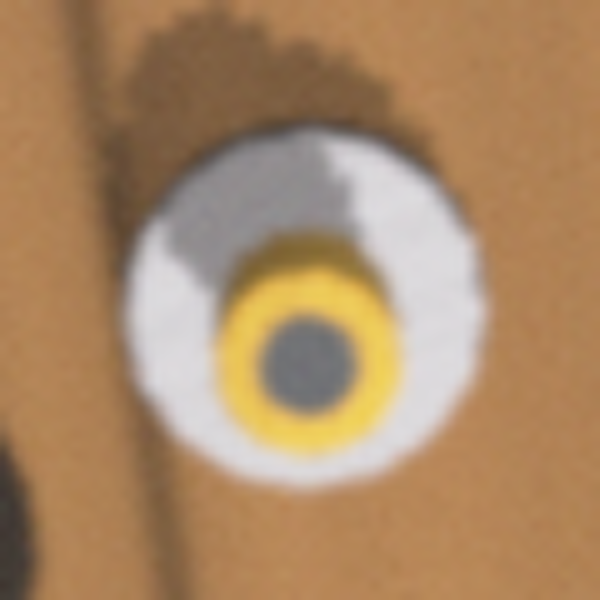

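```bash
python3 - <<'E'
from h import *
print(ray("wrist",(340.3,160.3),.02)); print(ray("wrist",(340.4,165.8),.052))
goal(.4237,.152,.09)
E
```

```text
[0.42437982 0.15341949 0.02      ]
[0.42408823 0.15290725 0.052     ]
pos [0.4095 0.1422 0.2164] down [-0.054 -0.023 -0.998] y [ 0.986 -0.158 -0.05 ] t 20.8
shift units [ 0.5009  0.075  -0.0632]
```

```bash
python3 -m jog '[{"tx":0.04,"ty":0.02,"tz":-0.018,"spin":0,"hand":50},{"tx":0.08,"ty":0.03,"tz":-0.025,"spin":0,"hand":50},{"tx":0.08,"ty":0.03,"tz":-0.025,"spin":0,"hand":50},{"tx":0.08,"ty":0,"tz":0,"spin":0,"hand":50},{"tx":0.08,"ty":0,"tz":0,"spin":0,"hand":50},{"tx":0.08,"ty":0,"tz":0,"spin":0,"hand":50},{"tx":0.04,"ty":0,"tz":0,"spin":0,"hand":50},{"tx":0.02,"ty":0,"tz":0.0,"spin":0,"hand":50},{"tx":0,"ty":0,"tz":0.0,"spin":0,"hand":50},{"tx":0,"ty":0,"tz":0.0,"spin":0,"hand":50}]' 15
python3 - <<'E'
from h import *
goal(.4242,.1531,.026)
w=cams.grab_frame("wrist"); cv2.imwrite("pics/v.png",w[:,:,::-1])
E
```

```text
time: 21.8
ee_pos: [0.4323, 0.1575, 0.0831]
orientation: [-0.452, -0.521, -0.465, 0.556]
force: [-0.1, 0.1, -0.2]
width: 0.05
pos [0.4323 0.1575 0.0831] down [-0.05  -0.018 -0.999] y [ 0.986 -0.159 -0.047] t 21.8
shift units [ 0.2301 -0.0183  0.0166]
```

View pics/v.png

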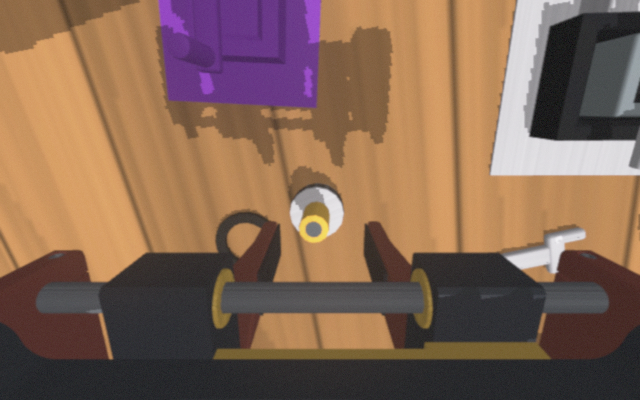

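```bash
python3 - <<'E'
from h import *
m=ray("wrist",(314,229),.052); print(m); print(ray("wrist",(316.5,209.5),.02)); goal(.424,m[1],.026)
E
```

```text
[0.4243225  0.15203532 0.052     ]
[0.42462405 0.1554985  0.02      ]
pos [0.4323 0.1575 0.0833] down [-0.05  -0.018 -0.999] y [ 0.986 -0.16  -0.046] t 21.85
shift units [ 0.2308 -0.0188  0.0209]
```

```bash
python3 -m jog '[{"tx":0,"ty":-0.018,"tz":0.017,"spin":0,"hand":50},{"tx":0.05,"ty":0,"tz":0,"spin":0,"hand":50},{"tx":0.06,"ty":0,"tz":0,"spin":0,"hand":50},{"tx":0.06,"ty":0,"tz":0,"spin":0,"hand":50},{"tx":0.04,"ty":0,"tz":0,"spin":0,"hand":50},{"tx":0.015,"ty":0,"tz":0,"spin":0,"hand":50},{"tx":0,"ty":0,"tz":0,"spin":0,"hand":15},{"tx":0,"ty":0,"tz":0.0,"spin":0,"hand":15},{"tx":0,"ty":0,"tz":0.0,"spin":0,"hand":15},{"tx":0,"ty":0,"tz":0.0,"spin":0,"hand":15}]' 25
python3 - <<'E'
from h import *
print(env.get_obs()["force"])
goal(.4243,.1533,.026)
goal(.507,-.103,.026)
E
```

```text
time: 22.85
ee_pos: [0.426, 0.1528, 0.0269]
orientation: [-0.453, -0.523, -0.463, 0.554]
force: [1.2, 0.5, -2.0]
width: 0.0217
[ 1.22794138  0.50653195 -1.98033985]
pos [0.426  0.1528 0.0269] down [-0.043 -0.016 -0.999] y [ 0.986 -0.161 -0.04 ] t 22.85
shift units [ 0.0038 -0.0071 -0.001 ] 
pos [0.426  0.1528 0.0269] down [-0.043 -0.016 -0.999] y [ 0.986 -0.161 -0.04 ] t 22.85
shift units [0.0065 0.484  0.9578]
```

```bash
python3 -m jog '[{"tx":-0.06,"ty":0,"tz":0,"spin":0,"hand":15},{"tx":-0.12,"ty":0,"tz":0,"spin":0,"hand":15},{"tx":-0.15,"ty":0,"tz":0,"spin":0,"hand":15},{"tx":-0.17,"ty":0,"tz":0,"spin":0,"hand":15},{"tx":-0.17,"ty":0,"tz":0,"spin":0,"hand":15},{"tx":-0.13,"ty":0,"tz":0,"spin":0,"hand":15},{"tx":0,"ty":0.05,"tz":0.1,"spin":0,"hand":15},{"tx":0,"ty":0.06,"tz":0.12,"spin":0,"hand":15},{"tx":0,"ty":0.06,"tz":0.12,"spin":0,"hand":15},{"tx":0,"ty":0.06,"tz":0.12,"spin":0,"hand":15}]' 25
python3 -m jog '[{"tx":0,"ty":0.06,"tz":0.12,"spin":0,"hand":15},{"tx":0,"ty":0.06,"tz":0.12,"spin":0,"hand":15},{"tx":0,"ty":0.06,"tz":0.12,"spin":0,"hand":15},{"tx":0,"ty":0.04,"tz":0.08,"spin":0,"hand":15},{"tx":0,"ty":0.02,"tz":0.04,"spin":0,"hand":15},{"tx":0,"ty":0,"tz":0,"spin":0,"hand":15},{"tx":0,"ty":0,"tz":0,"spin":0,"hand":15},{"tx":0,"ty":0,"tz":0,"spin":0,"hand":15},{"tx":0,"ty":0,"tz":0,"spin":0,"hand":15},{"tx":0,"ty":0,"tz":0,"spin":0,"hand":15}]' 25
python3 - <<'E'
from h import *
goal(.507,-.103,.2)
w=cams.grab_frame("wrist"); cv2.imwrite("pics/x.png",w[:,:,::-1])
E
```

```text
time: 23.85
ee_pos: [0.4732, 0.0352, 0.2393]
orientation: [-0.457, -0.522, -0.466, 0.549]
force: [0.3, 0.2, -2.2]
width: 0.0215
time: 24.85
ee_pos: [0.5146, -0.0981, 0.2413]
orientation: [-0.457, -0.523, -0.465, 0.549]
force: [-0.2, 0.2, -1.7]
width: 0.0217
pos [ 0.5146 -0.0981  0.2413] down [-0.035 -0.016 -0.999] y [ 0.988 -0.15  -0.032] t 24.85
shift units [ 0.1663 -0.0217  0.0206]
```

View pics/x.png

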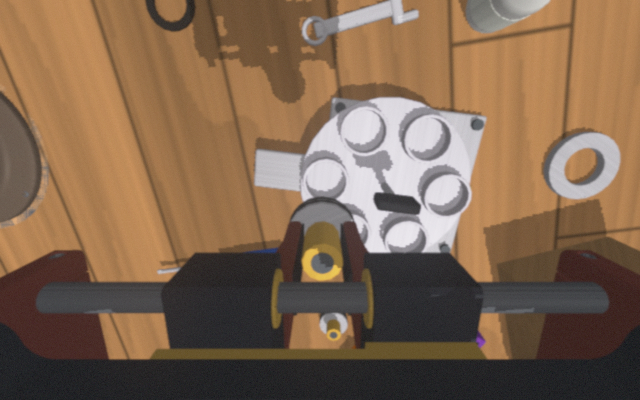

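```bash
python3 - <<'E'
from h import *
w=cams.grab_frame("wrist"); crop(w,290,90,480,260,4,"y.png")
E
```

```text
(no output)
```

View pics/y.png

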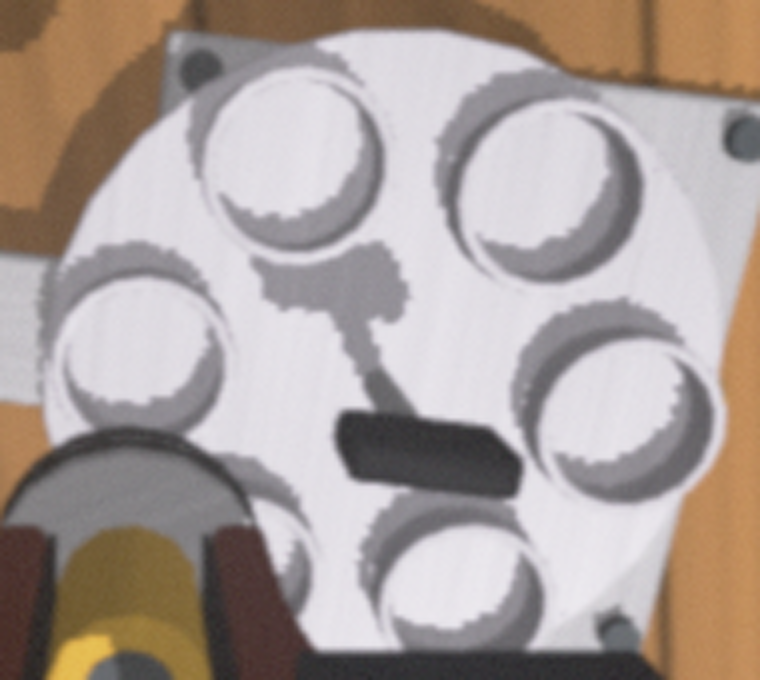

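```bash
python3 - <<'E'
from h import *
from scipy.optimize import least_squares
c=cams.get_calibration("wrist")
pts={0:(142,360),5:(292,163),4:(549,190),3:(630,420)}
W={k:ray("wrist",(290+u/4-.4,90+v/4-.4),.058,c)[:2] for k,(u,v) in pts.items()}
def res(q):
    r=[]
    for k,w in W.items():
        a=q[2]+np.pi+k*np.pi/3; r+=list(np.array([q[0]+.075*np.cos(a),q[1]+.075*np.sin(a)])-w)
    return r
s=least_squares(res,[.579,-.122,-.27]); print(s.x,(np.array(s.fun)*1000).round(1))
x,y,a=s.x; print("st0",x-.075*np.cos(a),y-.075*np.sin(a))
# knob top
K=[ray("wrist",(290+u/4-.4,90+v/4-.4),.127,c)[:2] for u,v in [(430,438)]]; print("knob",K)
# valve in hand foot: bottom front edge
p,M,o=axes(); 
E
```

```text
[ 0.58319617 -0.12434883 -0.26036618] [-1.  -0.9  0.5  0.7  0.8 -0.1 -0.3  0.3]
st0 0.510723983593732 -0.10504125200328289
knob [array([ 0.58282358, -0.11775136])]
```

```bash
python3 - <<'E'
from h import *
goal(.5117,-.105,.12)
E
```

```text
pos [ 0.5146 -0.0983  0.2412] down [-0.035 -0.016 -0.999] y [ 0.988 -0.151 -0.032] t 24.95
shift units [0.4855 0.0081 0.0179]
```

```bash
python3 -m jog '[{"tx":0.04,"ty":0.004,"tz":0.009,"spin":0,"hand":15},{"tx":0.08,"ty":0.004,"tz":0.009,"spin":0,"hand":15},{"tx":0.08,"ty":0,"tz":0,"spin":0,"hand":15},{"tx":0.08,"ty":0,"tz":0,"spin":0,"hand":15},{"tx":0.08,"ty":0,"tz":0,"spin":0,"hand":15},{"tx":0.05,"ty":0,"tz":0,"spin":0,"hand":15},{"tx":0.02,"ty":0,"tz":0,"spin":0,"hand":15},{"tx":0,"ty":0,"tz":0,"spin":0,"hand":15},{"tx":0,"ty":0,"tz":0,"spin":0,"hand":15},{"tx":0,"ty":0,"tz":0,"spin":0,"hand":15}]' 25
python3 - <<'E'
from h import *
goal(.5117,-.105,.07)
w=cams.grab_frame("wrist"); cv2.imwrite("pics/z.png",w[:,:,::-1]); crop(w,230,130,480,290,3,"z1.png")
E
```

```text
time: 25.95
ee_pos: [0.5127, -0.1054, 0.128]
orientation: [-0.458, -0.523, -0.464, 0.549]
force: [-0.2, 0.7, -1.9]
width: 0.0217
pos [ 0.5127 -0.1054  0.128 ] down [-0.033 -0.017 -0.999] y [ 0.988 -0.15  -0.03 ] t 25.95
shift units [ 0.232   0.0029 -0.0059]
```

View pics/z1.png

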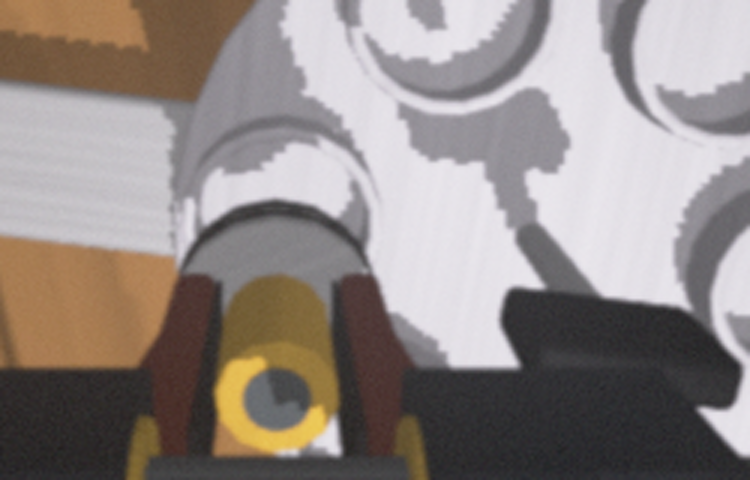

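```bash
python3 - <<'E'
from h import *
c=cams.get_calibration("wrist"); p,M,o=axes()
f=lambda u,v,z:ray("wrist",(230+u/3-.33,130+v/3-.33),z,c)
t=f(283,118,.058); ti=f(283,138,.058); z=M[:,2]; print("outer top->ctr",t+.0285*z," inner top->ctr",ti+.0245*z)
L,R=f(183,215,.058),f(380,215,.058); print((L+R)/2,np.linalg.norm(L-R))
# foot bottom far edge: dark rim top at v=203; at height p.z-.027
b=f(277,203,p[2]-.027+.004); print("valve bottom ctr",b+.022*z, p)
E
```

```text
outer top->ctr [ 0.51262765 -0.10445455  0.05860917]  inner top->ctr [ 0.51241109 -0.10595106  0.05852367]
[ 0.51232344 -0.10333272  0.058     ] 0.05485098464414265
valve bottom ctr [ 0.51195415 -0.10751997  0.10566273] [ 0.51281295 -0.10545373  0.1281925 ]
```

```bash
python3 -m jog '[{"tx":0.04,"ty":0.003,"tz":-0.003,"spin":0,"hand":15},{"tx":0.04,"ty":0.002,"tz":-0.003,"spin":0,"hand":15},{"tx":0.04,"ty":0.001,"tz":-0.002,"spin":0,"hand":15},{"tx":0.04,"ty":0.001,"tz":0,"spin":0,"hand":15},{"tx":0.02,"ty":0,"tz":0,"spin":0,"hand":15},{"tx":0,"ty":0,"tz":0,"spin":0,"hand":15},{"tx":0,"ty":0,"tz":0,"spin":0,"hand":15},{"tx":0,"ty":0,"tz":0,"spin":0,"hand":15},{"tx":0,"ty":0,"tz":0,"spin":0,"hand":15},{"tx":0,"ty":0,"tz":0,"spin":0,"hand":15}]' 25
python3 - <<'E'
from h import *
goal(.5127,-.1045,.067)
w=cams.grab_frame("wrist"); crop(w,230,130,480,290,3,"z2.png")
E
```

```text
time: 27.0
ee_pos: [0.5143, -0.1044, 0.08]
orientation: [-0.458, -0.524, -0.464, 0.548]
force: [-0.2, -0.0, -1.7]
width: 0.0215
pos [ 0.5143 -0.1044  0.08  ] down [-0.031 -0.017 -0.999] y [ 0.988 -0.15  -0.028] t 27.0
shift units [ 0.0523 -0.0047  0.0003]
```

View pics/z2.png

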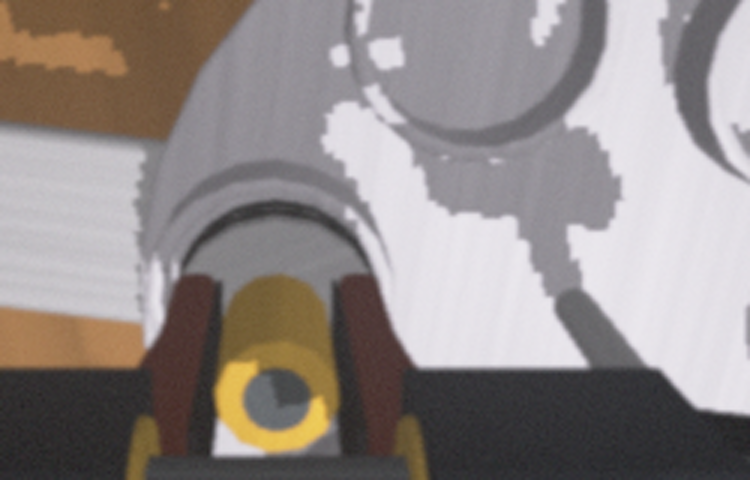

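```bash
python3 -m jog '[{"tx":0.0,"ty":-0.005,"tz":0,"spin":0,"hand":15},{"tx":0.02,"ty":0,"tz":0,"spin":0,"hand":15},{"tx":0.02,"ty":0,"tz":0,"spin":0,"hand":15},{"tx":0.012,"ty":0,"tz":0,"spin":0,"hand":15},{"tx":0.0,"ty":0,"tz":0,"spin":0,"hand":15},{"tx":0,"ty":0,"tz":0,"spin":0,"hand":15},{"tx":0,"ty":0,"tz":0,"spin":0,"hand":15},{"tx":0,"ty":0,"tz":0,"spin":0,"hand":15},{"tx":0,"ty":0,"tz":0,"spin":0,"hand":15},{"tx":0,"ty":0,"tz":0,"spin":0,"hand":15}]' 25
python3 - <<'E'
from h import *
goal(.5127,-.1045,.067); print(env.get_obs()["force"])
E
```

```text
time: 28.05
ee_pos: [0.513, -0.1046, 0.0667]
orientation: [-0.459, -0.524, -0.463, 0.548]
force: [0.6, 0.3, -0.1]
width: 0.0214
pos [ 0.513  -0.1046  0.0667] down [-0.029 -0.017 -0.999] y [ 0.988 -0.15  -0.026] t 28.05
shift units [-0.0012 -0.0013 -0.0003] 
[ 0.60963411  0.25870467 -0.13924601]
```

```bash
python3 -m jog '[{"tx":0.0,"ty":0,"tz":0,"spin":0,"hand":46},{"tx":0,"ty":0,"tz":0,"spin":0,"hand":46},{"tx":0,"ty":0,"tz":0,"spin":0,"hand":46},{"tx":-0.03,"ty":0,"tz":0,"spin":0,"hand":46},{"tx":-0.08,"ty":0,"tz":0,"spin":0,"hand":46},{"tx":-0.1,"ty":0,"tz":0,"spin":0,"hand":46},{"tx":-0.12,"ty":0,"tz":0,"spin":0,"hand":46},{"tx":-0.12,"ty":0,"tz":0,"spin":0,"hand":46},{"tx":-0.08,"ty":0,"tz":0,"spin":0,"hand":46},{"tx":0,"ty":0,"tz":0,"spin":0,"hand":46}]' 25
python3 - <<'E'
from h import *
goal(.583,-.1243,.16,0)
w=cams.grab_frame("wrist"); cv2.imwrite("pics/za.png",w[:,:,::-1])
E
```

```text
time: 29.05
ee_pos: [0.517, -0.1014, 0.2069]
orientation: [-0.459, -0.524, -0.464, 0.547]
force: [1.5, -0.4, -0.6]
width: 0.0462
pos [ 0.517  -0.1014  0.2069] down [-0.029 -0.017 -0.999] y [ 0.989 -0.149 -0.026] t 29.05
shift units [0.1813 0.2796 0.0473]  spin -0.0476 (j7 -0.21)
```

View pics/za.png

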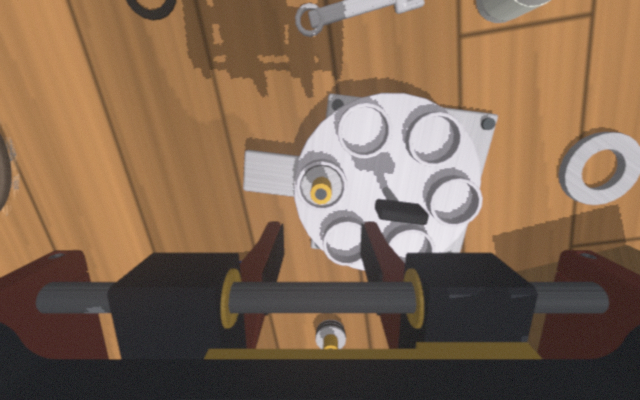

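```bash
python3 -m jog '[{"tx":0.0,"ty":0.08,"tz":0.016,"spin":0,"hand":46},{"tx":0,"ty":0.1,"tz":0.016,"spin":0,"hand":46},{"tx":0,"ty":0.1,"tz":0.016,"spin":0,"hand":46},{"tx":0,"ty":0,"tz":0,"spin":0.045,"hand":46},{"tx":0,"ty":0,"tz":0,"spin":0.045,"hand":46},{"tx":0,"ty":0,"tz":0,"spin":0.045,"hand":46},{"tx":0,"ty":0,"tz":0,"spin":0.045,"hand":46},{"tx":0,"ty":0,"tz":0,"spin":0.045,"hand":46},{"tx":0,"ty":0,"tz":0,"spin":0.045,"hand":46},{"tx":0,"ty":0,"tz":0,"spin":0.045,"hand":46}]' 25
python3 -m jog '[{"tx":0.0,"ty":0,"tz":0,"spin":0.045,"hand":46},{"tx":0,"ty":0,"tz":0,"spin":0.045,"hand":46},{"tx":0,"ty":0,"tz":0,"spin":0.045,"hand":46},{"tx":0,"ty":0,"tz":0,"spin":0.045,"hand":46},{"tx":0,"ty":0,"tz":0,"spin":0.03,"hand":46},{"tx":0,"ty":0,"tz":0,"spin":0,"hand":46},{"tx":0,"ty":0,"tz":0,"spin":0,"hand":46},{"tx":0,"ty":0,"tz":0,"spin":0,"hand":46},{"tx":0,"ty":0,"tz":0,"spin":0,"hand":46},{"tx":0,"ty":0,"tz":0,"spin":0,"hand":46}]' 25
python3 - <<'E'
from h import *
goal(.583,-.1243,.16,1.306)
w=cams.grab_frame("wrist"); cv2.imwrite("pics/zb.png",w[:,:,::-1])
E
```

```text
time: 30.1
ee_pos: [0.5792, -0.1245, 0.1899]
orientation: [-0.14, -0.675, -0.138, 0.711]
force: [-0.4, -0.0, 0.2]
width: 0.0458
time: 31.1
ee_pos: [0.5729, -0.1238, 0.1785]
orientation: [0.093, -0.676, 0.109, 0.722]
force: [-0.9, 0.9, -0.7]
width: 0.046
pos [ 0.5729 -0.1238  0.1785] down [-0.067 -0.013 -0.998] y [-0.282 -0.959  0.031] t 31.1
shift units [ 0.0712 -0.0118 -0.0436]  spin -0.0068 (j7 -1.77)
```

View pics/zb.png

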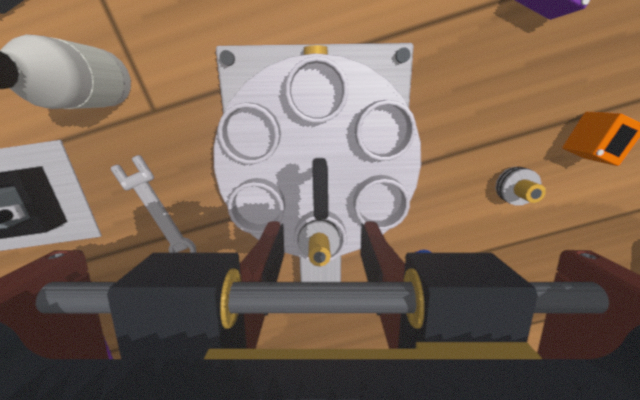

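```bash
python3 - <<'E'
from h import *
w=cams.grab_frame("wrist"); crop(w,280,140,360,240,6,"zc.png")
E
```

```text
(no output)
```

View pics/zc.png

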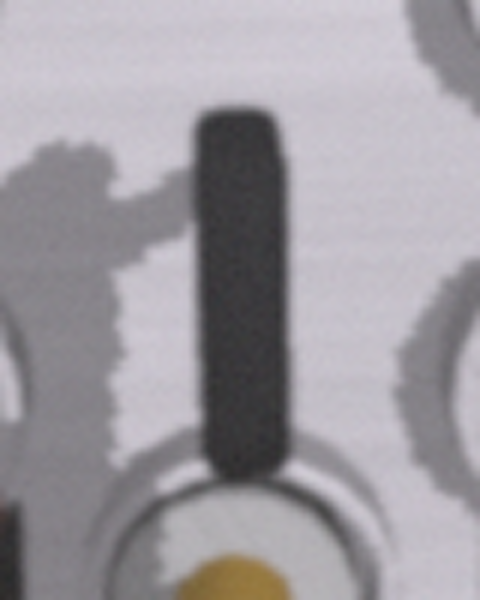

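```bash
python3 - <<'E'
from h import *
a=-.262; x=np.array([np.cos(a),np.sin(a),0])
n=ray("wrist",(320.8,219),.127); print("axis from near end",n+.022*x)
f=ray("wrist",(280+235/6-.4,140+105/6-.4),.095); print("from far bottom",f-.022*x)
# sleeves in this picture
from scipy.optimize import least_squares
P={3:(315,91),4:(250,133),2:(384,131)}
W={k:ray("wrist",q,.058)[:2] for k,q in P.items()}
def res(q):
    r=[]
    for k,w in W.items():
        t=q[2]+np.pi+k*np.pi/3; r+=list(np.array([q[0]+.075*np.cos(t),q[1]+.075*np.sin(t)])-w)
    return r
s=least_squares(res,[.579,-.122,-.27]); print(s.x,(s.fun*1000).round(1))
E
```

```text
axis from near end [ 0.58468405 -0.12643894  0.127     ]
from far bottom [ 0.58334669 -0.12635189  0.095     ]
[ 0.58426472 -0.12569028 -0.27102254] [ 0.4 -1.1 -0.   2.3 -0.4 -1.2]
```

```bash
python3 - <<'E'
from h import *
goal(.5835,-.1256,.100,1.306)
E
```

```text
pos [ 0.573  -0.1239  0.1787] down [-0.067 -0.013 -0.998] y [-0.283 -0.959  0.032] t 31.2
shift units [ 0.3112 -0.0152 -0.0613]  spin -0.0070 (j7 -1.77)
```

```bash
python3 -m jog '[{"tx":0.0,"ty":-0.008,"tz":-0.03,"spin":-0.007,"hand":46},{"tx":0.03,"ty":-0.007,"tz":-0.03,"spin":0,"hand":46},{"tx":0.06,"ty":0,"tz":0,"spin":0,"hand":46},{"tx":0.07,"ty":0,"tz":0,"spin":0,"hand":46},{"tx":0.06,"ty":0,"tz":0,"spin":0,"hand":46},{"tx":0.05,"ty":0,"tz":0,"spin":0,"hand":46},{"tx":0.01,"ty":0,"tz":0,"spin":0,"hand":46},{"tx":0,"ty":0,"tz":0,"spin":0,"hand":46},{"tx":0,"ty":0,"tz":0,"spin":0,"hand":46},{"tx":0,"ty":0,"tz":0,"spin":0,"hand":46}]' 25
python3 - <<'E'
from h import *
goal(.5835,-.1256,.100,1.306)
E
```

```text
time: 32.2
ee_pos: [0.5892, -0.1254, 0.1037]
orientation: [0.085, -0.679, 0.1, 0.722]
force: [0.4, 0.2, -0.1]
width: 0.046
pos [ 0.5892 -0.1254  0.1037] down [-0.064 -0.013 -0.998] y [-0.258 -0.966  0.029] t 32.2
shift units [0.0162 0.0063 0.0209]  spin 0.0013 (j7 -1.76)
```

```bash
python3 -m jog '[{"tx":0.005,"ty":0.006,"tz":0.02,"spin":0,"hand":46},{"tx":0.0,"ty":0,"tz":0,"spin":0,"hand":46},{"tx":0,"ty":0,"tz":0,"spin":0,"hand":4},{"tx":0,"ty":0,"tz":0,"spin":0,"hand":4},{"tx":0,"ty":0,"tz":0,"spin":0,"hand":4},{"tx":0,"ty":0,"tz":0,"spin":0,"hand":4},{"tx":0,"ty":0,"tz":0,"spin":0,"hand":4},{"tx":0,"ty":0,"tz":0,"spin":0,"hand":4},{"tx":0,"ty":0,"tz":0,"spin":0,"hand":4},{"tx":0,"ty":0,"tz":0,"spin":0,"hand":4}]' 25
python3 - <<'E'
from h import *
goal(.5835,-.1256,.100,1.306); o=env.get_obs(); print(o["width"],o["force"],o["torque"])
E
```

```text
time: 33.2
ee_pos: [0.5839, -0.1278, 0.1048]
orientation: [0.085, -0.68, 0.101, 0.721]
force: [-0.4, -1.3, 0.5]
width: 0.012
pos [ 0.5839 -0.1278  0.1048] down [-0.061 -0.015 -0.998] y [-0.26  -0.965  0.03 ] t 33.2
shift units [ 0.0193 -0.0086  0.0029]  spin 0.0005 (j7 -1.76)
0.01199692495637606 [-0.43660491 -1.31061531  0.51512537] [ 0.20501023 -0.03820267 -0.01113249]
```

```bash
python3 -m jog '[{"tx":0,"ty":0,"tz":0,"spin":-0.03,"hand":4},{"tx":0,"ty":0,"tz":0,"spin":-0.035,"hand":4},{"tx":0,"ty":0,"tz":0,"spin":-0.035,"hand":4},{"tx":0,"ty":0,"tz":0,"spin":-0.035,"hand":4},{"tx":0,"ty":0,"tz":0,"spin":0,"hand":4},{"tx":0,"ty":0,"tz":0,"spin":0,"hand":4},{"tx":0,"ty":0,"tz":0,"spin":0,"hand":4},{"tx":0,"ty":0,"tz":0,"spin":0,"hand":4},{"tx":0,"ty":0,"tz":0,"spin":0,"hand":4},{"tx":0,"ty":0,"tz":0,"spin":0,"hand":4}]' 25
python3 - <<'E'
from h import *
goal(.584,-.1265,.102,1.306+1.047); o=env.get_obs(); print(o["width"],o["force"],o["torque"])
E
```

```text
time: 34.2
ee_pos: [0.5813, -0.1272, 0.1051]
orientation: [-0.057, -0.681, -0.053, 0.728]
force: [-1.6, -0.7, 1.7]
width: 0.0193
pos [ 0.5813 -0.1272  0.1051] down [-0.066 -0.012 -0.998] y [ 0.155 -0.988  0.001] t 34.2
shift units [ 0.0116 -0.0009 -0.0119]  spin -0.1994 (j7 -1.39)
0.019343655011903885 [-1.57203173 -0.70832084  1.65206253] [ 0.09750098  0.21185864 -0.96612458]
```

```bash
python3 - <<'E'
from h import *
w=cams.grab_frame("wrist"); cv2.imwrite("pics/zd.png",w[:,:,::-1])
t=cams.grab_frame("scene"); crop(t,190,170,350,290,5,"zd2.png")
E
```

```text
(no output)
```

View pics/zd.png

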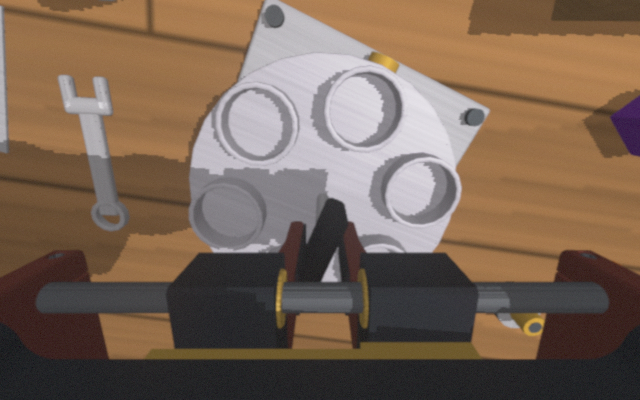

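View pics/zd2.png

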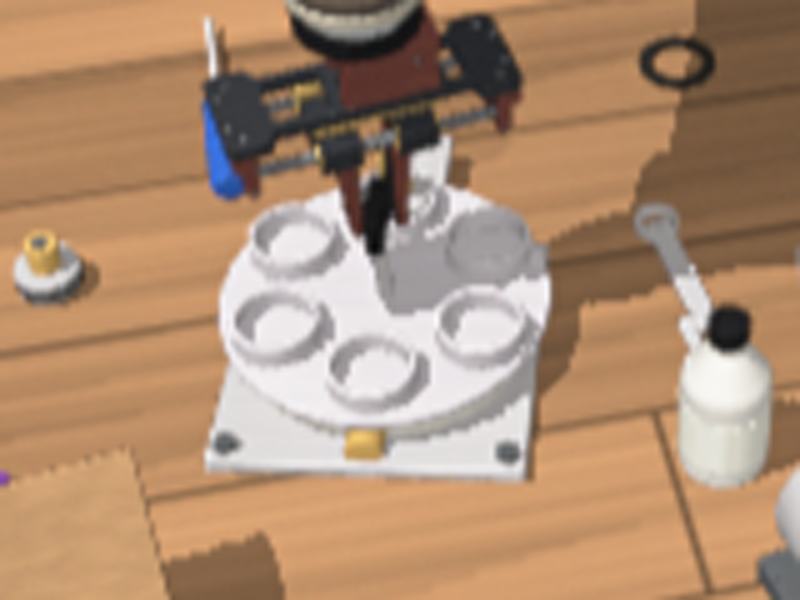

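```bash
python3 - <<'E'
from h import *
from scipy.optimize import least_squares
c=cams.get_calibration("wrist")
W=[ray("wrist",q,.058,c)[:2] for q in [(364,108),(256,122.5),(422,189),(228,213)]]
ks=[3,4,2,5]
def res(q):
    r=[]
    for k,w in zip(ks,W):
        t=q[2]+np.pi+k*np.pi/3; r+=list(np.array([q[0]+.075*np.cos(t),q[1]+.075*np.sin(t)])-w)
    return r
s=least_squares(res,[.579,-.122,-.27]); print(s.x,(s.fun*1000).round(1))
o=env.get_obs(); print(o["force"],o["torque"],o["width"])
E
```

```text
[ 0.58686258 -0.12621032 -0.2314702 ] [ 1.4 -0.5  0.7 -0.  -0.3 -1.1 -1.9  1.7]
[-2.0108186   0.00471773  0.43508226] [ 0.06073538  0.26613799 -0.97379786] 0.01940355343864448
```

```bash
python3 -m jog '[{"tx":0,"ty":0,"tz":0,"spin":0,"hand":4},{"tx":0,"ty":0,"tz":0,"spin":0,"hand":4},{"tx":0,"ty":0,"tz":0,"spin":0,"hand":4},{"tx":0,"ty":0,"tz":0,"spin":0,"hand":4},{"tx":0,"ty":0,"tz":0,"spin":0,"hand":4},{"tx":0,"ty":0,"tz":0,"spin":0,"hand":4},{"tx":0,"ty":0,"tz":0,"spin":0,"hand":4},{"tx":0,"ty":0,"tz":0,"spin":0,"hand":4},{"tx":0,"ty":0,"tz":0,"spin":0,"hand":4},{"tx":0,"ty":0,"tz":0,"spin":0,"hand":4}]' 60
python3 - <<'E'
from h import *
goal(.584,-.1265,.102,1.306+1.047); o=env.get_obs(); print(o["width"],o["force"],o["torque"])
w=cams.grab_frame("wrist"); cv2.imwrite("pics/ze.png",w[:,:,::-1])
E
```

```text
time: 35.3
ee_pos: [0.5825, -0.1277, 0.1052]
orientation: [-0.06, -0.681, -0.054, 0.727]
force: [0.2, -1.2, 0.5]
width: 0.0116
pos [ 0.5825 -0.1277  0.1052] down [-0.064 -0.014 -0.998] y [ 0.161 -0.987  0.004] t 35.3
shift units [ 0.0123 -0.0036 -0.0077]  spin -0.1974 (j7 -1.39)
0.011586364981280382 [ 0.23563609 -1.20735865  0.5424842 ] [-0.09320843 -0.16886082  0.07291979]
```

View pics/ze.png

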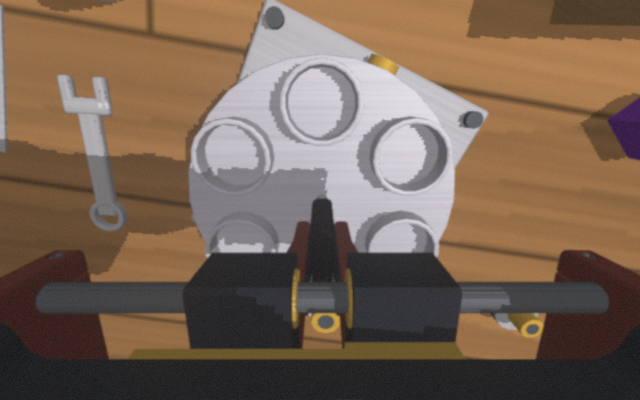

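```bash
python3 -m jog '[{"tx":0,"ty":0,"tz":0,"spin":-0.035,"hand":4},{"tx":0,"ty":0,"tz":0,"spin":-0.035,"hand":4},{"tx":0,"ty":0,"tz":0,"spin":-0.035,"hand":4},{"tx":0,"ty":0,"tz":0,"spin":-0.035,"hand":4},{"tx":0,"ty":0,"tz":0,"spin":-0.035,"hand":4},{"tx":0,"ty":0,"tz":0,"spin":-0.025,"hand":4},{"tx":0,"ty":0,"tz":0,"spin":0,"hand":4},{"tx":0,"ty":0,"tz":0,"spin":0,"hand":4},{"tx":0,"ty":0,"tz":0,"spin":0,"hand":4},{"tx":0,"ty":0,"tz":0,"spin":0,"hand":4}]' 60
python3 - <<'E'
from h import *
goal(.584,-.1265,.102,1.306+1.047); o=env.get_obs(); print(o["width"],o["force"],o["torque"])
E
```

```text
time: 36.35
ee_pos: [0.5827, -0.128, 0.1051]
orientation: [-0.275, -0.627, -0.281, 0.672]
force: [-0.5, 1.2, -0.4]
width: 0.0119
pos [ 0.5827 -0.128   0.1051] down [-0.063 -0.017 -0.998] y [ 0.723 -0.69  -0.033] t 36.35
shift units [ 0.012  -0.     -0.0085]  spin 0.0084 (j7 -0.82)
0.011882096691876941 [-0.48527346  1.17923695 -0.43695405] [-0.85753978 -0.6394407  -0.32835907]
```

```bash
python3 -m jog '[{"tx":0,"ty":0,"tz":0,"spin":0,"hand":46},{"tx":0,"ty":0,"tz":0,"spin":0,"hand":46},{"tx":0,"ty":0,"tz":0,"spin":0,"hand":46},{"tx":-0.05,"ty":0,"tz":0,"spin":0,"hand":46},{"tx":-0.1,"ty":0,"tz":0,"spin":0,"hand":46},{"tx":-0.12,"ty":0,"tz":0,"spin":0,"hand":46},{"tx":-0.12,"ty":0,"tz":0,"spin":0,"hand":46},{"tx":-0.1,"ty":0,"tz":0,"spin":0,"hand":46},{"tx":0,"ty":0,"tz":0,"spin":0,"hand":46},{"tx":0,"ty":0,"tz":0,"spin":0,"hand":46}]' 20
python3 - <<'E'
from h import *
goal(.487,-.348,.2)
w=cams.grab_frame("wrist"); cv2.imwrite("pics/zf.png",w[:,:,::-1])
t=cams.grab_frame("scene"); crop(t,190,170,350,290,5,"zf2.png")
E
```

```text
time: 37.35
ee_pos: [0.5904, -0.1236, 0.236]
orientation: [-0.275, -0.627, -0.283, 0.672]
force: [-0.2, 0.2, -0.5]
width: 0.0457
pos [ 0.5904 -0.1236  0.236 ] down [-0.064 -0.015 -0.998] y [ 0.724 -0.689 -0.036] t 37.35
shift units [0.1832 0.3244 0.9267]
```

View pics/zf.png

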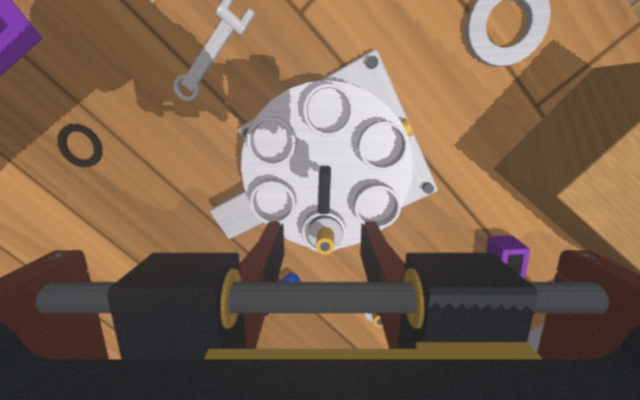

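View pics/zf2.png

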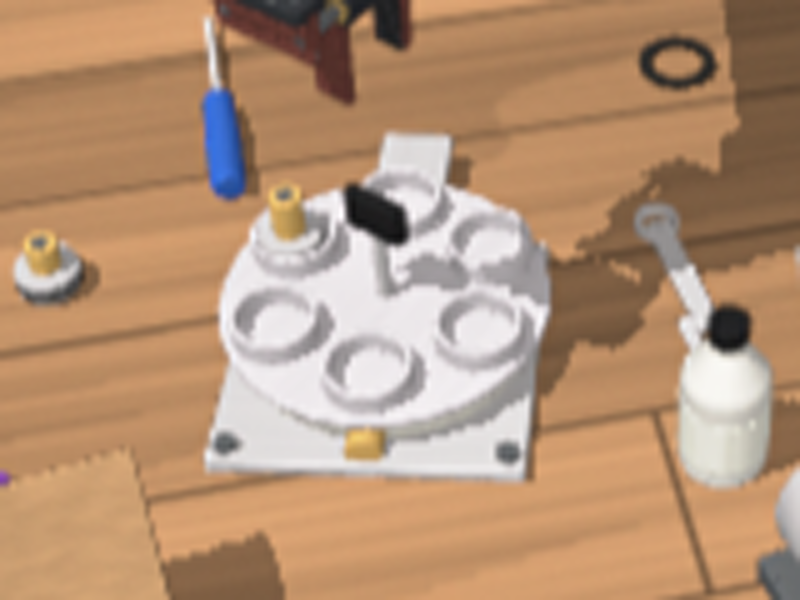

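```bash
python3 -m jog '[{"tx":0,"ty":0.028,"tz":0.08,"spin":0,"hand":46},{"tx":0,"ty":0.028,"tz":0.08,"spin":0,"hand":46},{"tx":0,"ty":0.028,"tz":0.08,"spin":0,"hand":46},{"tx":0,"ty":0.028,"tz":0.08,"spin":0,"hand":46},{"tx":0,"ty":0.028,"tz":0.08,"spin":0,"hand":46},{"tx":0,"ty":0.028,"tz":0.08,"spin":0,"hand":46},{"tx":0,"ty":0.028,"tz":0.08,"spin":0,"hand":46},{"tx":0,"ty":0.028,"tz":0.08,"spin":0,"hand":46},{"tx":0,"ty":0.028,"tz":0.08,"spin":0,"hand":46},{"tx":0,"ty":0.028,"tz":0.08,"spin":0,"hand":46}]' 20
python3 -m jog '[{"tx":0,"ty":0.02,"tz":0.06,"spin":0,"hand":46},{"tx":0,"ty":0.02,"tz":0.05,"spin":0,"hand":46},{"tx":0,"ty":0,"tz":0.02,"spin":0,"hand":46},{"tx":0,"ty":0,"tz":0,"spin":0,"hand":46},{"tx":0,"ty":0,"tz":0,"spin":0,"hand":46},{"tx":0,"ty":0,"tz":0,"spin":0,"hand":46},{"tx":0,"ty":0,"tz":0,"spin":0,"hand":46},{"tx":0,"ty":0,"tz":0,"spin":0,"hand":46},{"tx":0,"ty":0,"tz":0,"spin":0,"hand":46},{"tx":0,"ty":0,"tz":0,"spin":0,"hand":46}]' 20
python3 - <<'E'
from h import *
goal(.487,-.348,.2)
w=cams.grab_frame("wrist"); cv2.imwrite("pics/zg.png",w[:,:,::-1])
E
```

```text
time: 38.45
ee_pos: [0.4958, -0.3178, 0.2312]
orientation: [-0.271, -0.62, -0.292, 0.676]
force: [0.0, -0.4, -0.1]
width: 0.0462
time: 39.45
ee_pos: [0.4795, -0.3482, 0.2298]
orientation: [-0.27, -0.619, -0.294, 0.676]
force: [-0.5, -0.3, -0.2]
width: 0.0461
pos [ 0.4795 -0.3482  0.2298] down [-0.088 -0.001 -0.996] y [ 0.729 -0.682 -0.064] t 39.45
shift units [ 0.116   0.0289 -0.028 ]
```

View pics/zg.png

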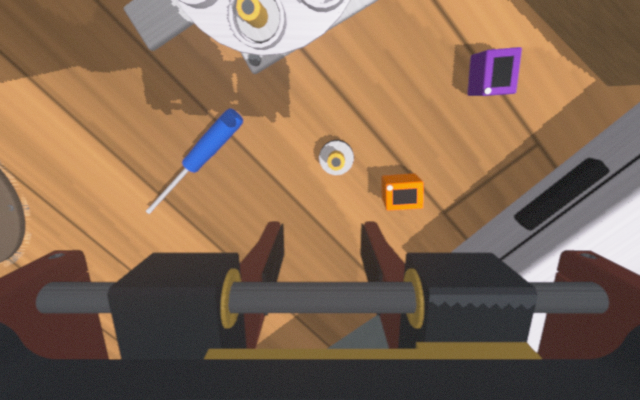

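```bash
python3 - <<'E'
from h import *
w=cams.grab_frame("wrist"); crop(w,306,126,366,186,10,"zh.png")
E
```

```text
(no output)
```

View pics/zh.png

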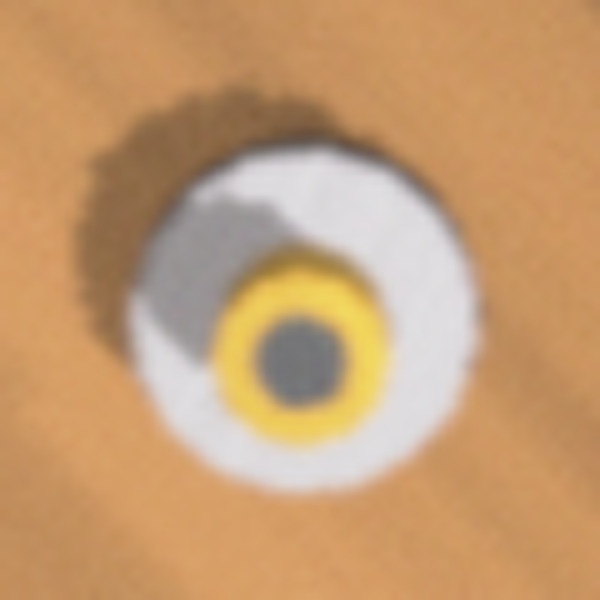

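```bash
python3 - <<'E'
from h import *
f=ray("wrist",(336.15,157.35),.02); print(f)
for z in (.042,.052): print(ray("wrist",(335.8,161.2),z))
goal(f[0],f[1],.09)
E
```

```text
[ 0.48816574 -0.34500273  0.02      ]
[ 0.48794913 -0.3452125   0.042     ]
[ 0.48952621 -0.34376214  0.052     ]
pos [ 0.4795 -0.3483  0.2298] down [-0.088 -0.001 -0.996] y [ 0.729 -0.682 -0.064] t 39.55
shift units [ 0.5539  0.052  -0.0674]
```

```bash
python3 -m jog '[{"tx":0.04,"ty":0.02,"tz":-0.03,"spin":0,"hand":50},{"tx":0.08,"ty":0.03,"tz":-0.03,"spin":0,"hand":50},{"tx":0.09,"ty":0,"tz":0,"spin":0,"hand":50},{"tx":0.09,"ty":0,"tz":0,"spin":0,"hand":50},{"tx":0.09,"ty":0,"tz":0,"spin":0,"hand":50},{"tx":0.08,"ty":0,"tz":0,"spin":0,"hand":50},{"tx":0.04,"ty":0,"tz":0,"spin":0,"hand":50},{"tx":0.02,"ty":0,"tz":0.0,"spin":0,"hand":50},{"tx":0,"ty":0,"tz":0.0,"spin":0,"hand":50},{"tx":0,"ty":0,"tz":0.0,"spin":0,"hand":50}]' 25
python3 - <<'E'
from h import *
goal(.488,-.345,.025)
w=cams.grab_frame("wrist"); cv2.imwrite("pics/zi.png",w[:,:,::-1])
E
```

```text
time: 40.55
ee_pos: [0.4918, -0.3437, 0.0871]
orientation: [-0.27, -0.62, -0.295, 0.675]
force: [0.6, 0.4, 0.8]
width: 0.0498
pos [ 0.4918 -0.3437  0.0871] down [-0.086  0.    -0.996] y [ 0.73  -0.681 -0.063] t 40.55
shift units [ 0.2488  0.008  -0.0005]
```

View pics/zi.png

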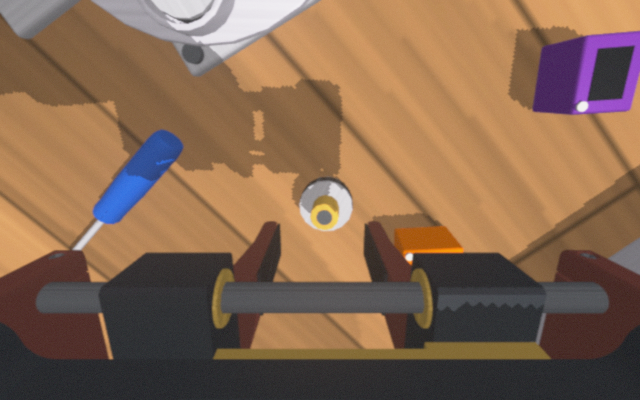

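```bash
python3 - <<'E'
from h import *
p,M,o=axes()
a=ray("wrist",(326,204),.02);b=ray("wrist",(324,217),.042);print(a,b)
for q,z in (((395,232),.042),((402,255),.042),((398,245),.0)): print((M.T@(ray("wrist",q,z)-p)).round(4))
m=(a+b)/2; goal(m[0],m[1],.025)
E
```

```text
[ 0.48934419 -0.34434931  0.02      ] [ 0.48743213 -0.34581335  0.042     ]
[0.0427 0.0549 0.0128]
[0.0434 0.0618 0.0323]
[0.0857 0.0701 0.0436]
pos [ 0.4918 -0.3438  0.0873] down [-0.086  0.    -0.996] y [ 0.73  -0.681 -0.063] t 40.6
shift units [ 0.2493  0.0091 -0.0015]
```

```bash
python3 -m jog '[{"tx":0,"ty":0.009,"tz":0,"spin":0,"hand":42},{"tx":0.05,"ty":0,"tz":0,"spin":0,"hand":42},{"tx":0.06,"ty":0,"tz":0,"spin":0,"hand":42},{"tx":0.06,"ty":0,"tz":0,"spin":0,"hand":42},{"tx":0.05,"ty":0,"tz":0,"spin":0,"hand":42},{"tx":0.02,"ty":0,"tz":0,"spin":0,"hand":42},{"tx":0,"ty":0,"tz":0,"spin":0,"hand":15},{"tx":0,"ty":0,"tz":0.0,"spin":0,"hand":15},{"tx":0,"ty":0,"tz":0.0,"spin":0,"hand":15},{"tx":0,"ty":0,"tz":0.0,"spin":0,"hand":15}]' 25
python3 - <<'E'
from h import *
print(env.get_obs()["force"])
goal(.488,-.345,.025)
goal(.5122,-.105,.025)
E
```

```text
time: 41.6
ee_pos: [0.4891, -0.3462, 0.0241]
orientation: [-0.271, -0.621, -0.293, 0.675]
force: [-0.1, -0.2, -1.8]
width: 0.0214
[-0.08550884 -0.17349371 -1.77945059]
pos [ 0.4891 -0.3462  0.0241] down [-0.083 -0.002 -0.997] y [ 0.73  -0.681 -0.06 ] t 41.6
shift units [-0.0034 -0.0069 -0.0004] 
pos [ 0.4891 -0.3462  0.0241] down [-0.083 -0.002 -0.997] y [ 0.73  -0.681 -0.06 ] t 41.6
shift units [-0.0131 -0.59   -0.7691]
```

```bash
python3 -m jog '[{"tx":-0.06,"ty":0,"tz":0,"spin":0,"hand":15},{"tx":-0.12,"ty":0,"tz":0,"spin":0,"hand":15},{"tx":-0.15,"ty":0,"tz":0,"spin":0,"hand":15},{"tx":-0.17,"ty":0,"tz":0,"spin":0,"hand":15},{"tx":-0.17,"ty":0,"tz":0,"spin":0,"hand":15},{"tx":-0.13,"ty":0,"tz":0,"spin":0,"hand":15},{"tx":0,"ty":-0.06,"tz":-0.08,"spin":0,"hand":15},{"tx":0,"ty":-0.08,"tz":-0.1,"spin":0,"hand":15},{"tx":0,"ty":-0.08,"tz":-0.1,"spin":0,"hand":15},{"tx":0,"ty":-0.08,"tz":-0.1,"spin":0,"hand":15}]' 25
python3 -m jog '[{"tx":0,"ty":-0.08,"tz":-0.1,"spin":0,"hand":15},{"tx":0,"ty":-0.08,"tz":-0.1,"spin":0,"hand":15},{"tx":0,"ty":-0.06,"tz":-0.08,"spin":0,"hand":15},{"tx":0,"ty":-0.04,"tz":-0.05,"spin":0,"hand":15},{"tx":0,"ty":0,"tz":0,"spin":0,"hand":15},{"tx":0,"ty":0,"tz":0,"spin":0,"hand":15},{"tx":0,"ty":0,"tz":0,"spin":0,"hand":15},{"tx":0,"ty":0,"tz":0,"spin":0,"hand":15},{"tx":0,"ty":0,"tz":0,"spin":0,"hand":15},{"tx":0,"ty":0,"tz":0,"spin":0,"hand":15}]' 25
python3 - <<'E'
from h import *
goal(.5122,-.105,.12)
w=cams.grab_frame("wrist"); cv2.imwrite("pics/zj.png",w[:,:,::-1])
E
```

```text
time: 42.6
ee_pos: [0.5163, -0.2268, 0.2441]
orientation: [-0.272, -0.624, -0.287, 0.674]
force: [0.6, -0.3, -1.1]
width: 0.0215
time: 43.6
ee_pos: [0.5259, -0.1161, 0.2527]
orientation: [-0.276, -0.627, -0.286, 0.67]
force: [1.4, -0.2, -1.6]
width: 0.0215
pos [ 0.5259 -0.1161  0.2527] down [-0.062 -0.011 -0.998] y [ 0.728 -0.685 -0.037] t 43.6
shift units [ 0.5325 -0.0504 -0.0219]
```

View pics/zj.png

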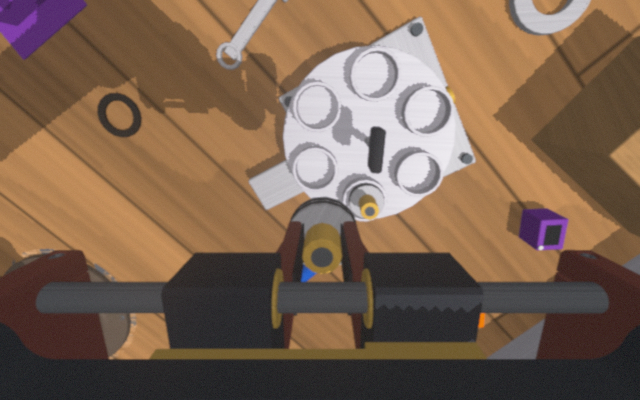

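```bash
python3 - <<'E'
from h import *
from scipy.optimize import least_squares
c=cams.get_calibration("wrist")
P={0:(314,165.5),5:(315,105),4:(373.5,73),3:(425.5,109),2:(416.5,170)}
W={k:ray("wrist",q,.058,c)[:2] for k,q in P.items()}
def res(q):
    r=[]
    for k,w in W.items():
        t=q[2]+np.pi+k*np.pi/3; r+=list(np.array([q[0]+.075*np.cos(t),q[1]+.075*np.sin(t)])-w)
    return r
s=least_squares(res,[.579,-.122,-.27]); print(s.x,(s.fun*1000).round(1)); x,y,a=s.x
print("st0",x-.075*np.cos(a),y-.075*np.sin(a))
E
```

```text
[ 0.58447914 -0.1218844  -0.26765486] [-2.7 -0.2  0.2  1.5  1.1  1.8  1.6 -0.4 -0.2 -2.8]
st0 0.5121496068505063 -0.10204911222694542
```

```bash
python3 -m jog '[{"tx":0.0,"ty":-0.025,"tz":-0.012,"spin":0,"hand":15},{"tx":0.05,"ty":-0.025,"tz":-0.012,"spin":0,"hand":15},{"tx":0.08,"ty":0,"tz":0,"spin":0,"hand":15},{"tx":0.09,"ty":0,"tz":0,"spin":0,"hand":15},{"tx":0.09,"ty":0,"tz":0,"spin":0,"hand":15},{"tx":0.09,"ty":0,"tz":0,"spin":0,"hand":15},{"tx":0.06,"ty":0,"tz":0,"spin":0,"hand":15},{"tx":0.03,"ty":0,"tz":0,"spin":0,"hand":15},{"tx":0,"ty":0,"tz":0,"spin":0,"hand":15},{"tx":0,"ty":0,"tz":0,"spin":0,"hand":15}]' 25
python3 - <<'E'
from h import *
goal(.5132,-.1047,.085)
w=cams.grab_frame("wrist"); crop(w,230,130,480,290,3,"zk.png")
E
```

```text
time: 44.65
ee_pos: [0.5091, -0.0983, 0.1213]
orientation: [-0.276, -0.626, -0.288, 0.67]
force: [0.0, -0.2, -0.3]
width: 0.0214
pos [ 0.5091 -0.0983  0.1213] down [-0.065 -0.009 -0.998] y [ 0.73  -0.682 -0.041] t 44.65
shift units [1.442e-01 3.530e-02 1.000e-04]
```

View pics/zk.png

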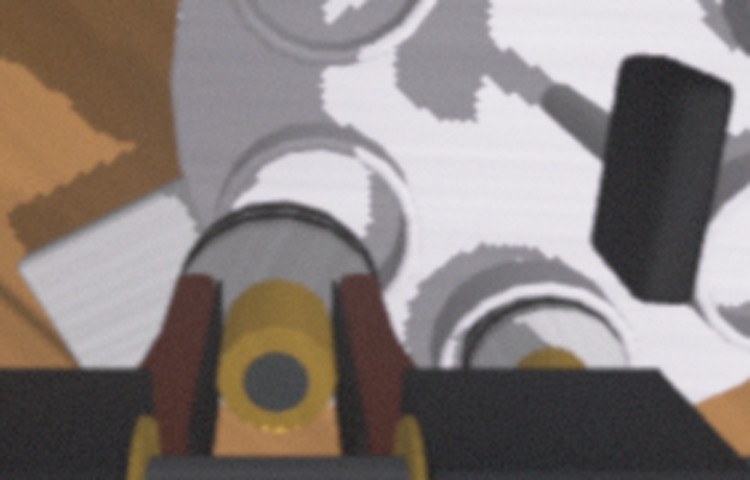

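```bash
python3 -m jog '[{"tx":0.0,"ty":0.034,"tz":0,"spin":0,"hand":15},{"tx":0.03,"ty":0,"tz":0,"spin":0,"hand":15},{"tx":0.03,"ty":0,"tz":0,"spin":0,"hand":15},{"tx":0.03,"ty":0,"tz":0,"spin":0,"hand":15},{"tx":0.02,"ty":0,"tz":0,"spin":0,"hand":15},{"tx":0,"ty":0,"tz":0,"spin":0,"hand":15},{"tx":0,"ty":0,"tz":0,"spin":0,"hand":15},{"tx":0,"ty":0,"tz":0,"spin":0,"hand":15},{"tx":0,"ty":0,"tz":0,"spin":0,"hand":15},{"tx":0,"ty":0,"tz":0,"spin":0,"hand":15}]' 25
python3 - <<'E'
from h import *
goal(.5132,-.1047,.065)
w=cams.grab_frame("wrist"); crop(w,230,130,480,290,3,"zl.png")
E
```

```text
time: 45.7
ee_pos: [0.5157, -0.1052, 0.0933]
orientation: [-0.276, -0.627, -0.287, 0.669]
force: [-0.2, -0.6, -2.7]
width: 0.0214
pos [ 0.5157 -0.1052  0.0933] down [-0.061 -0.01  -0.998] y [ 0.73  -0.682 -0.038] t 45.7
shift units [ 0.1134 -0.0044 -0.0003]
```

View pics/zl.png

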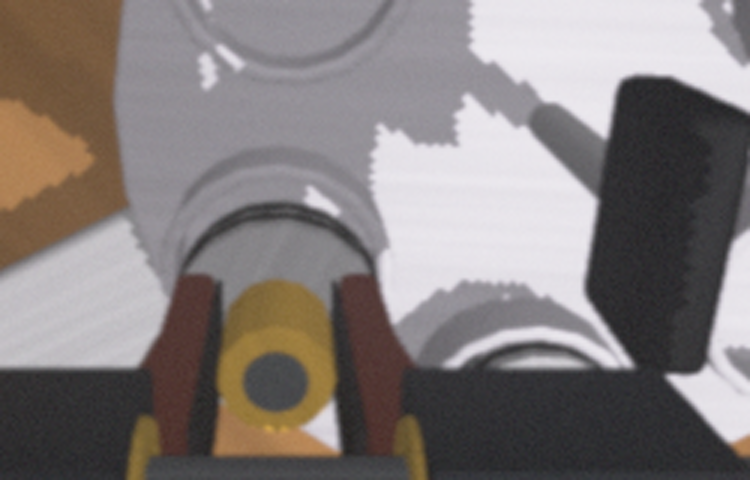

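```bash
python3 -m jog '[{"tx":0.02,"ty":-0.002,"tz":0,"spin":0,"hand":15},{"tx":0.02,"ty":-0.002,"tz":0,"spin":0,"hand":15},{"tx":0.02,"ty":0,"tz":0,"spin":0,"hand":15},{"tx":0.02,"ty":0,"tz":0,"spin":0,"hand":15},{"tx":0.02,"ty":0,"tz":0,"spin":0,"hand":15},{"tx":0.012,"ty":0,"tz":0,"spin":0,"hand":15},{"tx":0,"ty":0,"tz":0,"spin":0,"hand":15},{"tx":0,"ty":0,"tz":0,"spin":0,"hand":15},{"tx":0,"ty":0,"tz":0,"spin":0,"hand":15},{"tx":0,"ty":0,"tz":0,"spin":0,"hand":15}]' 25
python3 - <<'E'
from h import *
goal(.5132,-.1047,.065); print(env.get_obs()["force"])
E
```

```text
time: 46.75
ee_pos: [0.5132, -0.1049, 0.0634]
orientation: [-0.277, -0.627, -0.287, 0.669]
force: [-1.1, -0.1, 0.8]
width: 0.0214
pos [ 0.5132 -0.1049  0.0634] down [-0.06  -0.01  -0.998] y [ 0.73  -0.682 -0.037] t 46.75
shift units [-0.0066 -0.0009 -0.0002] 
[-1.09094176 -0.09959962  0.77656316]
```

Seated on the floor (contact seen). Release, lift.

```bash
python3 -m jog '[{"tx":0.0,"ty":0,"tz":0,"spin":0,"hand":46},{"tx":0,"ty":0,"tz":0,"spin":0,"hand":46},{"tx":0,"ty":0,"tz":0,"spin":0,"hand":46},{"tx":-0.03,"ty":0,"tz":0,"spin":0,"hand":46},{"tx":-0.08,"ty":0,"tz":0,"spin":0,"hand":46},{"tx":-0.1,"ty":0,"tz":0,"spin":0,"hand":46},{"tx":-0.12,"ty":0,"tz":0,"spin":0,"hand":46},{"tx":-0.1,"ty":0,"tz":0,"spin":0,"hand":46},{"tx":0,"ty":0,"tz":0,"spin":0,"hand":46},{"tx":0,"ty":0,"tz":0,"spin":0,"hand":46}]' 25
python3 - <<'E'
from h import *
goal(.584,-.1265,.18,-.788)
w=cams.grab_frame("wrist"); cv2.imwrite("pics/zm.png",w[:,:,::-1])
t=cams.grab_frame("scene"); crop(t,190,170,350,290,5,"zm2.png")
E
```

```text
time: 47.75
ee_pos: [0.5203, -0.1032, 0.1768]
orientation: [-0.277, -0.628, -0.287, 0.669]
force: [0.7, -0.1, 0.1]
width: 0.0462
pos [ 0.5203 -0.1032  0.1768] down [-0.059 -0.01  -0.998] y [ 0.731 -0.682 -0.037] t 47.75
shift units [-0.027   0.249  -0.1046]  spin 0.0118 (j7 -0.80)
```

View pics/zm.png

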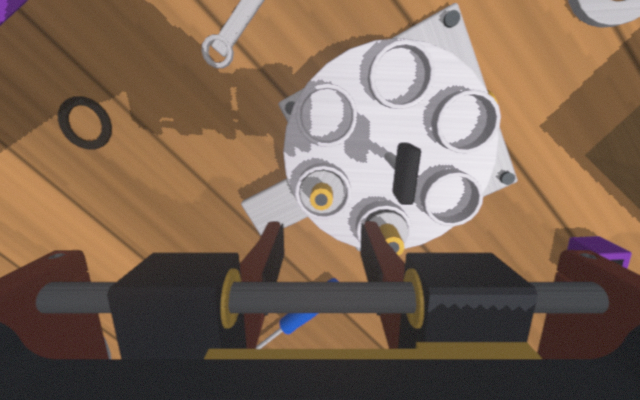

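View pics/zm2.png

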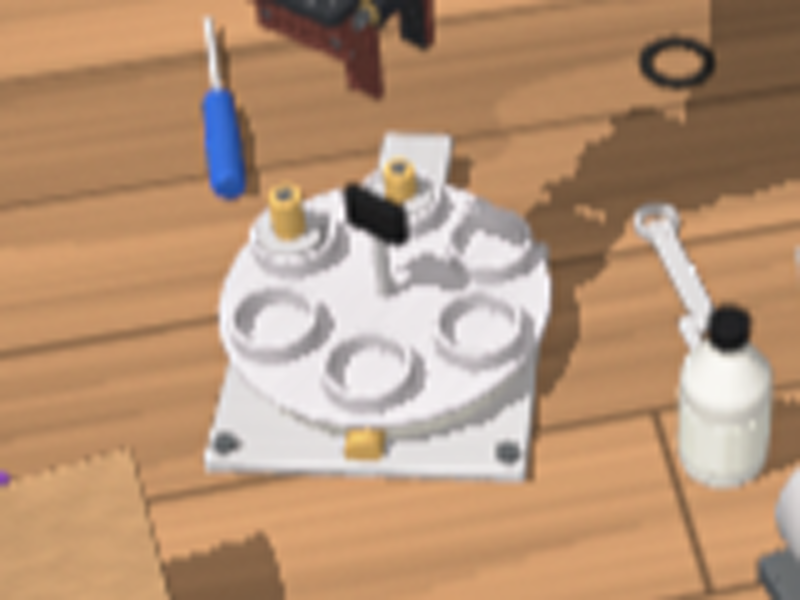

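```bash
python3 -m jog '[{"tx":0,"ty":0.06,"tz":-0.025,"spin":0.012,"hand":46},{"tx":0,"ty":0.07,"tz":-0.03,"spin":0,"hand":46},{"tx":0,"ty":0.07,"tz":-0.03,"spin":0,"hand":46},{"tx":0,"ty":0.05,"tz":-0.02,"spin":0,"hand":46},{"tx":0,"ty":0,"tz":0,"spin":0,"hand":46},{"tx":0,"ty":0,"tz":0,"spin":0,"hand":46},{"tx":0,"ty":0,"tz":0,"spin":0,"hand":46},{"tx":0,"ty":0,"tz":0,"spin":0,"hand":46},{"tx":0,"ty":0,"tz":0,"spin":0,"hand":46},{"tx":0,"ty":0,"tz":0,"spin":0,"hand":46}]' 25
python3 - <<'E'
from h import *
goal(.584,-.1265,.102,-.788)
w=cams.grab_frame("wrist"); cv2.imwrite("pics/zn.png",w[:,:,::-1])
E
```

```text
time: 48.85
ee_pos: [0.5779, -0.1274, 0.1642]
orientation: [-0.262, -0.628, -0.278, 0.678]
force: [-0.8, 0.2, 0.6]
width: 0.0459
pos [ 0.5779 -0.1274  0.1642] down [-0.075 -0.007 -0.997] y [ 0.704 -0.708 -0.048] t 48.85
shift units [ 0.2465  0.0265 -0.0342]  spin -0.0001 (j7 -0.81)
```

View pics/zn.png

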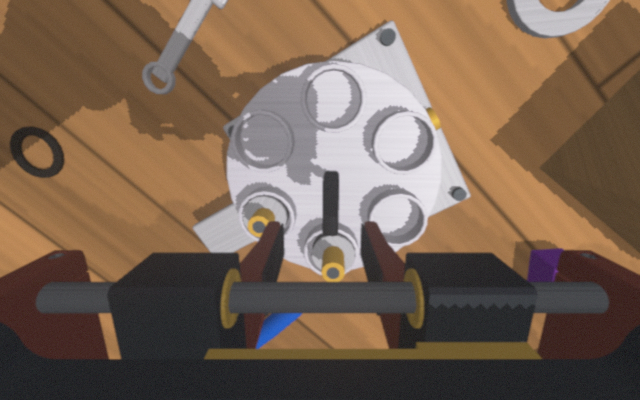

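```bash
python3 -m jog '[{"tx":0,"ty":0.026,"tz":-0.034,"spin":0,"hand":40},{"tx":0.03,"ty":0,"tz":0,"spin":0,"hand":40},{"tx":0.05,"ty":0,"tz":0,"spin":0,"hand":40},{"tx":0.05,"ty":0,"tz":0,"spin":0,"hand":40},{"tx":0.05,"ty":0,"tz":0,"spin":0,"hand":40},{"tx":0.04,"ty":0,"tz":0,"spin":0,"hand":40},{"tx":0,"ty":0,"tz":0,"spin":0,"hand":40},{"tx":0,"ty":0,"tz":0,"spin":0,"hand":40},{"tx":0,"ty":0,"tz":0,"spin":0,"hand":40},{"tx":0,"ty":0,"tz":0,"spin":0,"hand":40}]' 25
python3 - <<'E'
from h import *
goal(.584,-.1265,.102,-.788)
E
```

```text
time: 49.9
ee_pos: [0.5842, -0.1262, 0.1026]
orientation: [-0.262, -0.627, -0.278, 0.679]
force: [-0.8, 0.0, -0.7]
width: 0.0398
pos [ 0.5842 -0.1262  0.1026] down [-0.076 -0.007 -0.997] y [ 0.704 -0.708 -0.049] t 49.9
shift units [0.0023 0.0003 0.0014]  spin -0.0001 (j7 -0.84)
```

Grip at 60 N, then turn.

```bash
python3 -m jog '[{"tx":0,"ty":0,"tz":0,"spin":0,"hand":4},{"tx":0,"ty":0,"tz":0,"spin":0,"hand":4},{"tx":0,"ty":0,"tz":0,"spin":0,"hand":4},{"tx":0,"ty":0,"tz":0,"spin":0,"hand":4},{"tx":0,"ty":0,"tz":0,"spin":0,"hand":4},{"tx":0,"ty":0,"tz":0,"spin":-0.03,"hand":4},{"tx":0,"ty":0,"tz":0,"spin":-0.035,"hand":4},{"tx":0,"ty":0,"tz":0,"spin":-0.035,"hand":4},{"tx":0,"ty":0,"tz":0,"spin":0,"hand":4},{"tx":0,"ty":0,"tz":0,"spin":0,"hand":4}]' 60
python3 - <<'E'
from h import *
goal(.584,-.1265,.102,-.788+1.047); o=env.get_obs(); print(o["width"],o["force"],o["torque"])
E
```

```text
time: 50.9
ee_pos: [0.584, -0.1254, 0.104]
orientation: [-0.358, -0.578, -0.382, 0.626]
force: [-2.8, 1.2, 0.2]
width: 0.0124
pos [ 0.584  -0.1254  0.104 ] down [-0.075 -0.007 -0.997] y [ 0.89  -0.451 -0.064] t 50.9
shift units [0.008  0.0024 0.0038]  spin -0.2317 (j7 -0.56)
0.01239708506708081 [-2.79452969  1.20414996  0.15511704] [-0.57378408 -0.56814687 -0.0192325 ]
```

```bash
python3 -m jog '[{"tx":0,"ty":0,"tz":0,"spin":-0.035,"hand":4},{"tx":0,"ty":0,"tz":0,"spin":-0.035,"hand":4},{"tx":0,"ty":0,"tz":0,"spin":-0.035,"hand":4},{"tx":0,"ty":0,"tz":0,"spin":-0.035,"hand":4},{"tx":0,"ty":0,"tz":0,"spin":-0.035,"hand":4},{"tx":0,"ty":0,"tz":0,"spin":-0.035,"hand":4},{"tx":0,"ty":0,"tz":0,"spin":-0.018,"hand":4},{"tx":0,"ty":0,"tz":0,"spin":0,"hand":4},{"tx":0,"ty":0,"tz":0,"spin":0,"hand":4},{"tx":0,"ty":0,"tz":0,"spin":0,"hand":4}]' 60
python3 - <<'E'
from h import *
goal(.584,-.1265,.102,-.788+1.047); o=env.get_obs(); print(o["width"],o["force"],o["torque"])
E
```

```text
time: 51.9
ee_pos: [0.5823, -0.125, 0.104]
orientation: [0.537, 0.415, 0.577, -0.453]
force: [-3.4, 1.2, 0.7]
width: 0.0127
pos [ 0.5823 -0.125   0.104 ] down [-0.078 -0.007 -0.997] y [ 0.967  0.244 -0.077] t 51.9
shift units [0.0075 0.0057 0.0075]  spin -0.0036 (j7 0.07)
0.012708103563161384 [-3.43790151  1.21949229  0.7374334 ] [-0.06253579 -0.65423841  0.09956619]
```

Release, lift, and move away for final checks.

```bash
python3 -m jog '[{"tx":0,"ty":0,"tz":0,"spin":0,"hand":46},{"tx":0,"ty":0,"tz":0,"spin":0,"hand":46},{"tx":0,"ty":0,"tz":0,"spin":0,"hand":46},{"tx":-0.05,"ty":0,"tz":0,"spin":0,"hand":46},{"tx":-0.1,"ty":0,"tz":0,"spin":0,"hand":46},{"tx":-0.12,"ty":0,"tz":0,"spin":0,"hand":46},{"tx":-0.12,"ty":0,"tz":0,"spin":0,"hand":46},{"tx":-0.12,"ty":0,"tz":0,"spin":0,"hand":46},{"tx":0,"ty":-0.12,"tz":0,"spin":0,"hand":46},{"tx":0,"ty":-0.12,"tz":0,"spin":0,"hand":46}]' 20
python3 -m jog '[{"tx":0,"ty":-0.12,"tz":0,"spin":0,"hand":46},{"tx":0,"ty":-0.12,"tz":0,"spin":0,"hand":46},{"tx":0,"ty":-0.08,"tz":0,"spin":0,"hand":46},{"tx":0,"ty":0,"tz":0,"spin":0,"hand":46},{"tx":0,"ty":0,"tz":0,"spin":0,"hand":46},{"tx":0,"ty":0,"tz":0,"spin":0,"hand":46},{"tx":0,"ty":0,"tz":0,"spin":0,"hand":46},{"tx":0,"ty":0,"tz":0,"spin":0,"hand":46},{"tx":0,"ty":0,"tz":0,"spin":0,"hand":46},{"tx":0,"ty":0,"tz":0,"spin":0,"hand":46}]' 20
python3 - <<'E'
from h import *
w=cams.grab_frame("wrist"); cv2.imwrite("pics/zo.png",w[:,:,::-1])
t=cams.grab_frame("scene"); crop(t,150,150,420,300,2.9,"zo2.png"); crop(t,340,180,410,250,8,"zo3.png")
a=cams.grab_frame("top"); crop(a,230,110,440,270,3.5,"zo4.png")
E
```

```text
time: 52.9
ee_pos: [0.537, -0.1368, 0.2453]
orientation: [0.538, 0.417, 0.577, -0.452]
force: [-0.3, -0.6, 1.1]
width: 0.0463
time: 53.9
ee_pos: [0.4591, -0.1558, 0.2574]
orientation: [0.54, 0.418, 0.574, -0.451]
force: [0.2, -0.3, -0.1]
width: 0.0459
```

View pics/zo4.png

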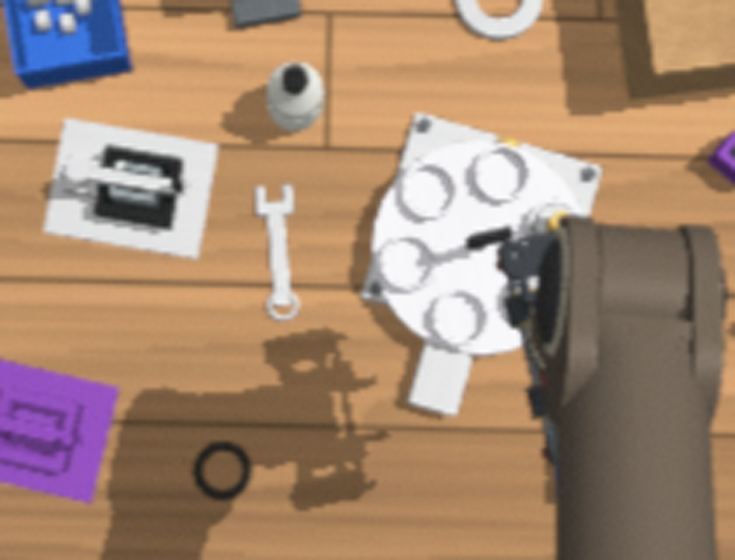

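View pics/zo2.png

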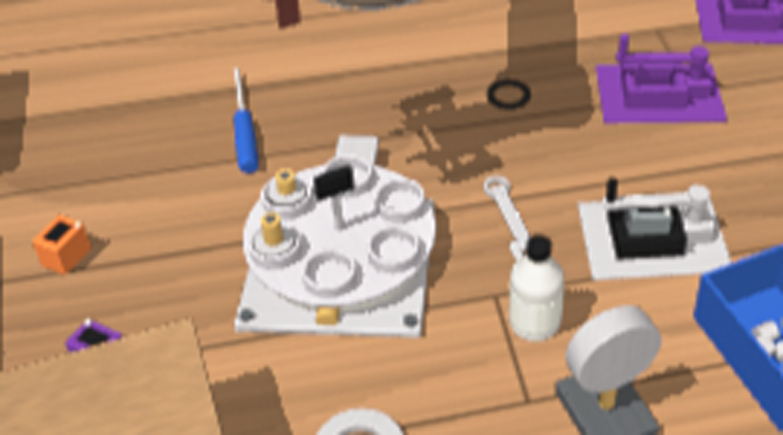

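View pics/zo3.png

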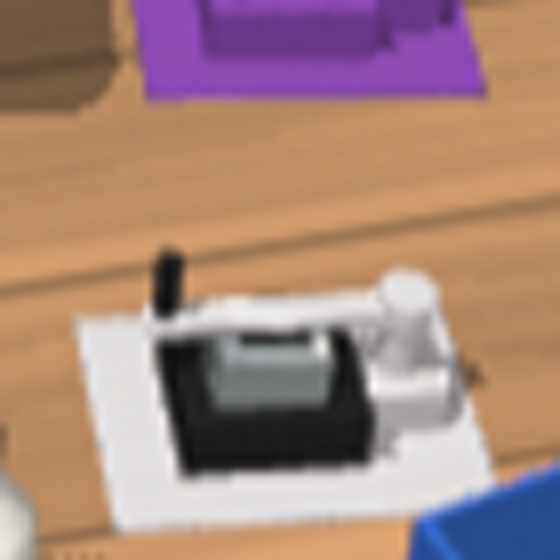

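View pics/zo.png

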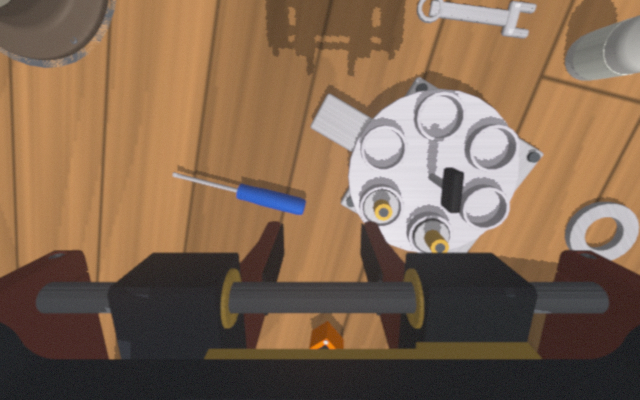

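```bash
python3 - <<'E'
import cv2
im=cv2.imread("pics/q.png")[50:200,250:390]; cv2.imwrite("pics/q2.png",cv2.resize(im,None,fx=4,fy=4,interpolation=cv2.INTER_CUBIC))
E
```

```text
(no output)
```

View pics/q2.png

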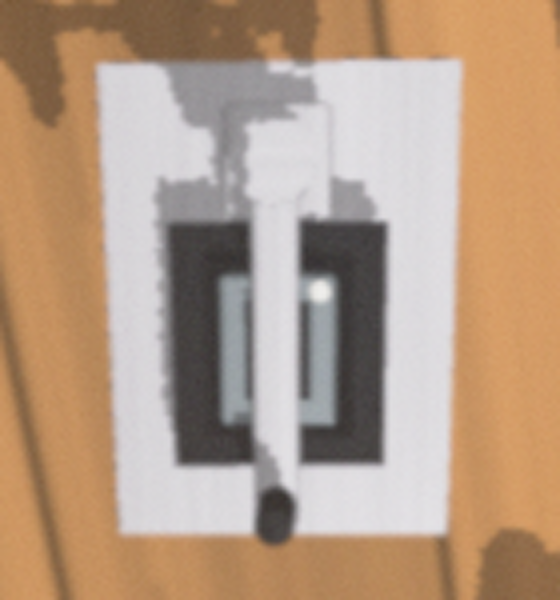

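```bash
python3 - <<'E'
from h import *
from scipy.spatial.transform import Rotation as R
M=R.from_quat([-.529,-.461,.546,-.458]).as_matrix(); p=np.array([.6402,.1757,.2559])
Rc=np.array([[.001,-.262,.965],[1,0,-.001],[0,.965,.262]])
T=np.eye(4);T[:3,:3]=M@Rc;T[:3,3]=p+M@np.array([-.1629,-.0008,-.0717])
c={"K":cams.get_calibration("wrist")["K"],"world_from_camera":T}
f=lambda u,v,z:ray("wrist",(250+u/4-.4,50+v/4-.4),z,c)
def ang(a,b): d=b-a; return np.arctan2(d[1],d[0])%(2*np.pi)
print("lever",ang(f(277.5,205,.064),f(276,480,.064)),"block",ang(f(277,222,.032),f(281,465,.032)),"plate", ang((f(97,64,.003)+f(462,60,.003))/2,(f(120,533,.003)+f(447,533,.003))/2))
print("block L/R edges",ang(f(167,222,.032),f(178,465,.032)),ang(f(387,222,.032),f(384,465,.032)))
E
```

```text
lever 4.547306720440926 block 4.570144959497113 plate 4.562892311711713
block L/R edges 4.57412559498219 4.566178128805538
```

```bash
python3 - <<'E'
from h import *
goal(.60,.16,.25,-.143)
E
```

```text
pos [ 0.4589 -0.156   0.2575] down [-0.067 -0.008 -0.998] y [ 0.968  0.243 -0.067] t 54.05
shift units [-0.0184  0.8554 -1.0887]  spin 0.1238 (j7 0.31)
```

```bash
python3 -m jog '[{"tx":0,"ty":0.08,"tz":-0.1,"spin":0,"hand":30},{"tx":0,"ty":0.1,"tz":-0.13,"spin":0,"hand":30},{"tx":0,"ty":0.1,"tz":-0.13,"spin":0,"hand":30},{"tx":0,"ty":0.1,"tz":-0.13,"spin":0,"hand":30},{"tx":0,"ty":0.1,"tz":-0.13,"spin":0,"hand":30},{"tx":0,"ty":0.1,"tz":-0.13,"spin":0,"hand":30},{"tx":0,"ty":0.1,"tz":-0.13,"spin":0,"hand":30},{"tx":0,"ty":0.1,"tz":-0.13,"spin":0,"hand":30},{"tx":0,"ty":0.05,"tz":-0.06,"spin":0,"hand":30},{"tx":0,"ty":0,"tz":0,"spin":0,"hand":30}]' 20
python3 -m jog '[{"tx":0,"ty":0,"tz":0,"spin":0.042,"hand":0},{"tx":0,"ty":0,"tz":0,"spin":0.042,"hand":0},{"tx":0,"ty":0,"tz":0,"spin":0.04,"hand":0},{"tx":0,"ty":0,"tz":0,"spin":0,"hand":0},{"tx":0,"ty":0,"tz":0,"spin":0,"hand":0},{"tx":0,"ty":0,"tz":0,"spin":0,"hand":0},{"tx":0,"ty":0,"tz":0,"spin":0,"hand":0},{"tx":0,"ty":0,"tz":0,"spin":0,"hand":0},{"tx":0,"ty":0,"tz":0,"spin":0,"hand":0},{"tx":0,"ty":0,"tz":0,"spin":0,"hand":0}]' 20
python3 - <<'E'
from h import *
goal(.60,.175,.075,-.143)
w=cams.grab_frame("wrist"); cv2.imwrite("pics/zp.png",w[:,:,::-1])
E
```

```text
time: 55.05
ee_pos: [0.6008, 0.1615, 0.2428]
orientation: [0.537, 0.42, 0.572, -0.455]
force: [0.1, 1.4, -0.2]
width: 0.0296
time: 56.05
ee_pos: [0.5999, 0.1556, 0.2419]
orientation: [-0.444, -0.516, -0.471, 0.56]
force: [0.7, -0.4, 0.3]
width: 0.0004
pos [0.5999 0.1556 0.2419] down [-0.072 -0.011 -0.997] y [ 0.985 -0.161 -0.069] t 56.05
shift units [ 0.665   0.0343 -0.0917]  spin -0.0060 (j7 -0.71)
```

View pics/zp.png

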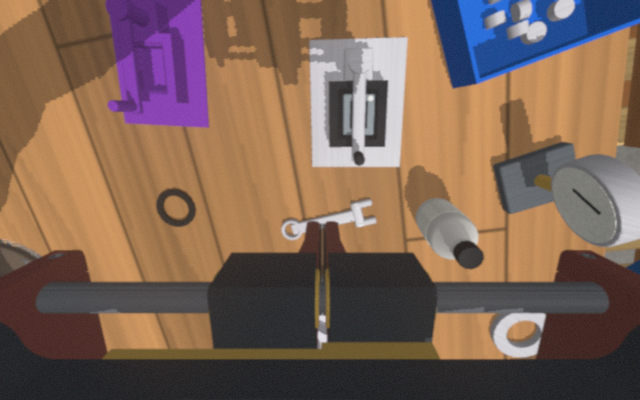

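```bash
python3 - <<'E'
from h import *
goal(.595,.180,.078,-.143)
E
python3 -m jog '[{"tx":0.03,"ty":0.005,"tz":-0.05,"spin":0,"hand":0},{"tx":0.08,"ty":0.005,"tz":-0.05,"spin":0,"hand":0},{"tx":0.09,"ty":0,"tz":0,"spin":0,"hand":0},{"tx":0.09,"ty":0,"tz":0,"spin":0,"hand":0},{"tx":0.09,"ty":0,"tz":0,"spin":0,"hand":0},{"tx":0.09,"ty":0,"tz":0,"spin":0,"hand":0},{"tx":0.06,"ty":0,"tz":0,"spin":0,"hand":0},{"tx":0.03,"ty":0,"tz":0,"spin":0,"hand":0},{"tx":0,"ty":0,"tz":0,"spin":0,"hand":0},{"tx":0,"ty":0,"tz":0,"spin":0,"hand":0}]' 20
python3 - <<'E'
from h import *
goal(.595,.180,.078,-.143)
w=cams.grab_frame("wrist"); cv2.imwrite("pics/zq.png",w[:,:,::-1])
E
```

```text
pos [0.5999 0.1556 0.2419] down [-0.072 -0.011 -0.997] y [ 0.985 -0.161 -0.069] t 56.1
shift units [ 0.6541  0.0105 -0.108 ]  spin -0.0060 (j7 -0.71)
time: 57.1
ee_pos: [0.5963, 0.1886, 0.0936]
orientation: [-0.445, -0.516, -0.474, 0.558]
force: [0.2, 0.8, 0.3]
width: 0.0002
pos [0.5963 0.1886 0.0936] down [-0.071 -0.007 -0.997] y [ 0.985 -0.155 -0.069] t 57.1
shift units [0.0627 0.0046 0.0338]  spin -0.0042 (j7 -0.82)
```

View pics/zq.png

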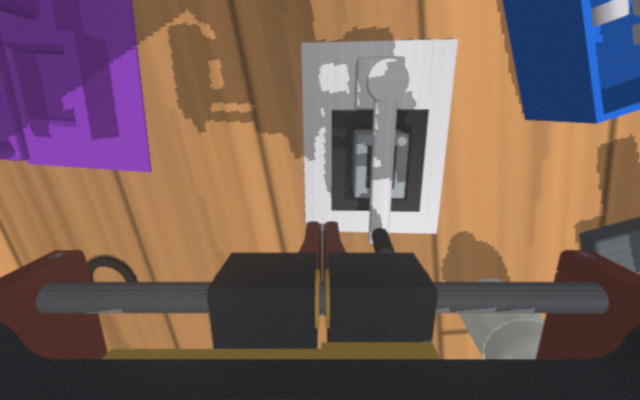

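```bash
python3 -m jog '[{"tx":0.03,"ty":0,"tz":0.034,"spin":0,"hand":0},{"tx":0.03,"ty":0.01,"tz":0,"spin":0,"hand":0},{"tx":0,"ty":0.015,"tz":0,"spin":0,"hand":0},{"tx":0,"ty":0.015,"tz":0,"spin":0,"hand":0},{"tx":0,"ty":0.012,"tz":0,"spin":0,"hand":0},{"tx":0,"ty":0.012,"tz":0,"spin":0,"hand":0},{"tx":0,"ty":0.012,"tz":0,"spin":0,"hand":0},{"tx":0,"ty":0.012,"tz":0,"spin":0,"hand":0},{"tx":0,"ty":0.012,"tz":0,"spin":0,"hand":0},{"tx":0,"ty":0,"tz":0,"spin":0,"hand":0}]' 20
python3 - <<'E'
from h import *
goal(.6132,.178,.078,-.143); print(env.get_obs()["force"])
E
```

```text
time: 58.15
ee_pos: [0.6159, 0.1761, 0.0789]
orientation: [-0.443, -0.514, -0.476, 0.56]
force: [-0.3, 0.4, -0.4]
width: 0.0003
pos [0.6159 0.1761 0.0789] down [-0.079 -0.008 -0.997] y [ 0.985 -0.154 -0.077] t 58.15
shift units [ 0.0045 -0.0115 -0.0059]  spin -0.0040 (j7 -0.79)
[-0.27162108  0.42075112 -0.40048074]
```

Not yet clearly in contact; push on in small steps watching the force.

```bash
python3 -m jog '[{"tx":0,"ty":0.012,"tz":0,"spin":0,"hand":0},{"tx":0,"ty":0.012,"tz":0,"spin":0,"hand":0},{"tx":0,"ty":0.012,"tz":0,"spin":0,"hand":0},{"tx":0,"ty":0.012,"tz":0,"spin":0,"hand":0},{"tx":0,"ty":0.012,"tz":0,"spin":0,"hand":0},{"tx":0,"ty":0.012,"tz":0,"spin":0,"hand":0},{"tx":0,"ty":0.012,"tz":0,"spin":0,"hand":0},{"tx":0,"ty":0,"tz":0,"spin":0,"hand":0},{"tx":0,"ty":0,"tz":0,"spin":0,"hand":0},{"tx":0,"ty":0,"tz":0,"spin":0,"hand":0}]' 20
python3 - <<'E'
from h import *
goal(.6132,.178,.078,-.143); print(env.get_obs()["force"])
w=cams.grab_frame("wrist"); cv2.imwrite("pics/zr.png",w[:,:,::-1])
E
```

```text
time: 59.15
ee_pos: [0.6156, 0.1761, 0.079]
orientation: [-0.438, -0.498, -0.485, 0.57]
force: [-1.4, 0.7, 1.6]
width: 0.0005
pos [0.6156 0.1761 0.079 ] down [-0.121 -0.017 -0.993] y [ 0.982 -0.146 -0.117] t 59.15
shift units [ 0.0051 -0.0102 -0.0063]  spin -0.0014 (j7 -0.77)
[-1.38563996  0.65770582  1.59997241]
```

View pics/zr.png

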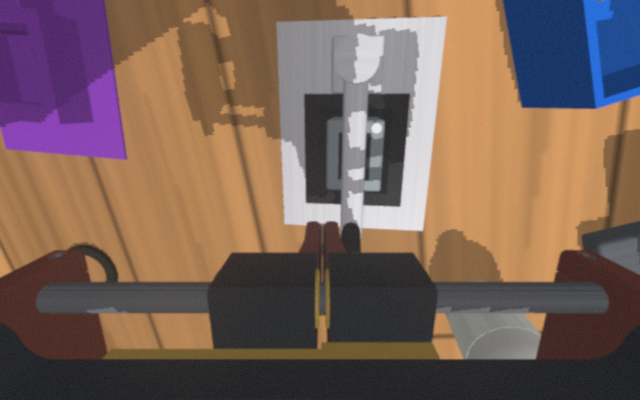

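```bash
python3 -m jog '[{"tx":0,"ty":-0.03,"tz":0,"spin":0,"hand":0},{"tx":0,"ty":-0.05,"tz":0,"spin":0,"hand":0},{"tx":-0.05,"ty":-0.03,"tz":0,"spin":0,"hand":0},{"tx":-0.1,"ty":0,"tz":0,"spin":0,"hand":0},{"tx":-0.12,"ty":0,"tz":0,"spin":0,"hand":0},{"tx":-0.12,"ty":0,"tz":0,"spin":0,"hand":0},{"tx":-0.12,"ty":-0.08,"tz":0,"spin":0,"hand":0},{"tx":0,"ty":-0.1,"tz":0,"spin":0,"hand":0},{"tx":0,"ty":-0.1,"tz":0,"spin":0,"hand":0},{"tx":0,"ty":0,"tz":0,"spin":0,"hand":0}]' 20
python3 - <<'E'
from h import *
t=cams.grab_frame("scene"); crop(t,150,150,420,300,2.9,"zs.png")
a=cams.grab_frame("top"); crop(a,230,110,440,270,3.5,"zt.png")
E
```

```text
time: 60.2
ee_pos: [0.5296, 0.1953, 0.2298]
orientation: [-0.44, -0.501, -0.484, 0.567]
force: [0.1, 0.3, -0.1]
width: 0.0006
```

View pics/zs.png

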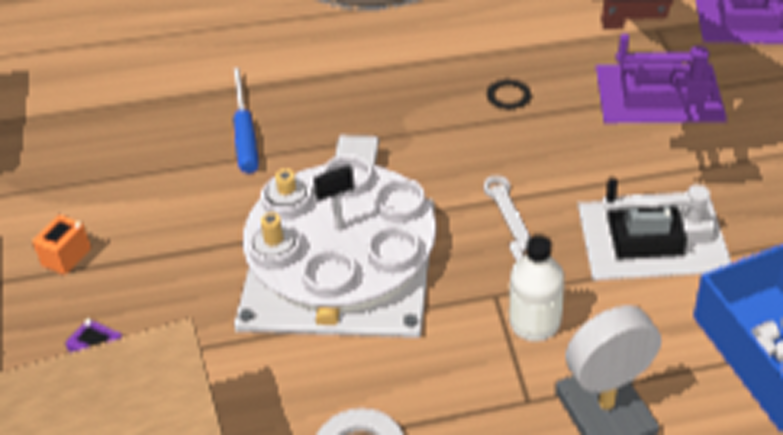

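View pics/zt.png

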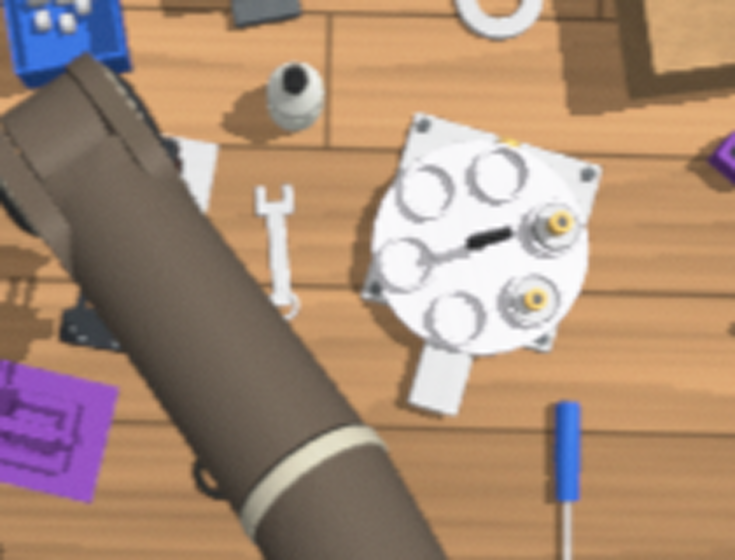

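```bash
python3 -c "
from cell import env
print(env.job_done()); print(env.get_obs()['time'])"
```

```text
the job is handed in; nothing more can be done
None
the job is handed in; nothing more can be done
```

I finished the job and handed it in at about 60 s of the 210 s allowed. The grey module is in the black socket and the lever is shut over it. The only two valves present are loaded, longest first, with one anticlockwise click after each.

- **Valves:** I measured one at about 52 mm high and the other at about 42 mm, which fits valve3 and valve4. In the last pictures valve3 stands at station 2 and valve4 at station 1, in neighbouring pockets. The pocket over the tongue is empty and the oil bottle is standing.
- **Lever:** one picture read it about 0.02 rad open, roughly the measuring error. I went back and pushed the pin again; it did not move and the tool gave way instead, so the lever is against its stop.
- **Knob:** on the first click the bar slipped in the jaws at 25 N and the carousel barely turned. Gripping at 60 N fixed it, and both clicks then went home.
- **Tool tilt:** the tool drifted a few degrees off vertical during the run (up to about 7° in the last lever push). Both valves still reached the pocket floor, and they look upright in the last pictures.
- **Not measured:** I judged the module's seating from its release height and the pictures, not by pressing on it. The lever also closed over it without jamming.

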